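# Lock out the pick station, sort the loose bottles into the tote, release the line

### The job

Stop the conveyor first: lift the locking collar on the switch lever, throw the lever over to its far (stopped) position and let the collar drop back into its notch. Then stand every loose bottle and tub from the desk upright in the tote, each in the compartment where one of its own shape already stands, leaving those two standing where they are; when all are in, lift the collar again and throw the lever back to the run position, collar down. Keep your fingers out of the tote unless the lever is locked at stop, and do not disturb the carton or the scanner.

Things in the scene. Friction and masses are not known exactly. Their poses are not given: they have to be found in the camera images.
- switch_box: Fixed grey control box, 160 mm (x) x 100 mm (y) x 50 mm high, origin at the centre of its underside. A steel lever stands on it between two notched steel plates (27 mm wide over both, rising to 105 mm above the desk) and swings in the box's x-z plane. The box's x axis points roughly away from the robot.
- lever_hinge (a point): The lever's hinge: centre of the box's top, 50 mm above the desk. The hinge axis is the box's y axis.
- collar_grip (a point): Middle of the locking collar: a black ribbed cylinder, 38 mm in diameter and 36 mm long, sliding on the lever. It lies 81 mm from the hinge along the lever when down; the lever's tip, a 22 mm wide knob, ends 123 mm from the hinge. It can be held from above with the fingers closing along the box's y axis, and the lever may then turn between the fingers.
- lever (a joint): Lever angle: 0 = run, leaning 0.4 rad (23 degrees) from vertical to the box's -x side (towards the robot); 0.8 = stop, leaning 0.4 rad to its +x side. Stops at both ends, light friction (about 0.1 N m), stays where left. A cross pin on the collar locks it in a notch at either end.
- collar (a joint): Travel of the collar along the lever, 0 = down (locked in the notch when the lever is at an end), 0.018 m = fully up. The lever is freed at about 0.012 m; between the ends the pin rides on the plates at about 0.012. A spring pulls it down with 3 N, rising to 7 N when fully up.
- tote: Fixed grey plastic tote, 300 x 300 x 60 mm high, walls and floor 6 mm, origin at the centre of its underside. A full-height 6 mm wall along its x axis parts it into a +y and a -y compartment, each 288 mm (x) x 141 mm (y) inside, centred at y = +-73.5 mm.
- sample_tall: The tall pill bottle, body 58 mm in diameter and 73 mm high, cap 50 mm in diameter on top, 95 mm high in all, about 150 g with the weight low down, that stands in one of the compartments, at its far (+x) end, from the start. Shows where tall bottles belong. Origin at the centre of its underside.
- sample_squat: The squat tub, body 66 mm in diameter and 40 mm high, cap 65 mm in diameter on top, 56 mm high in all, about 150 g, that stands in the other compartment, at its far (+x) end, from the start. Shows where squat tubs belong. Origin at the centre of its underside.
- tall1: White plastic tall pill bottle, body 58 mm in diameter and 73 mm high, cap 50 mm in diameter on top, 95 mm high in all, about 150 g with the weight low down with a paper label; origin at the centre of its underside, z up towards the cap. May be absent (None).
- tall2: White plastic tall pill bottle, body 58 mm in diameter and 73 mm high, cap 50 mm in diameter on top, 95 mm high in all, about 150 g with the weight low down with a paper label; origin at the centre of its underside, z up towards the cap. May be absent (None).
- tall3: White plastic tall pill bottle, body 58 mm in diameter and 73 mm high, cap 50 mm in diameter on top, 95 mm high in all, about 150 g with the weight low down with a paper label; origin at the centre of its underside, z up towards the cap. May be absent (None).
- squat1: White plastic squat tub, body 66 mm in diameter and 40 mm high, cap 65 mm in diameter on top, 56 mm high in all, about 150 g with a paper label; origin at the centre of its underside, z up towards the cap. May be absent (None).
- squat2: White plastic squat tub, body 66 mm in diameter and 40 mm high, cap 65 mm in diameter on top, 56 mm high in all, about 150 g with a paper label; origin at the centre of its underside, z up towards the cap. May be absent (None).
- carton: Bystander: open empty cardboard carton 80 x 90 x 90 mm, loose, origin at the centre of its underside.
- scanner: Bystander: black barcode scanner on a stand, about 80 x 75 mm, 145 mm high, loose, origin at the centre of its underside.
Not all that is in view belongs to the job. What is shaped like the tall2 but green or purple is not meant.

How it is judged:
By the outcome, as a careful person would: the job done as asked, in the order asked, and still so for the second after the job is handed in, with the robot touching nothing.
Of tall1, tall2, tall3, squat1, squat2 only 3 to 5 are there at a start; the rules pass over those that are not, and their reading is None.
At some moment in a run one of tall1, tall2, tall3, squat1, squat2 may be knocked a few centimetres aside while the robot is not near it.
It also fails if it takes over 210 s, if anything falls off the work surface, if the arm or the gripper's body presses on something with over 40 N, if the wrist force passes 120 N, or if a joint passes its speed limit or range.

### The arm

A 6-joint arm with a two-finger parallel gripper is mounted at the origin on the work surface. World frame = base frame: x ahead of the robot, y to its left, z up, the work surface at z = 0. Lengths are in m, angles in rad, forces in N, time in s.
With the tool pointing down it reaches from about 0.225 to 0.875 m from the base axis. Payload 3.4 kg.
Tool frame: the origin (TCP) lies between the finger pads; the fingertips stand 11 mm ahead of it and the grasp point (between the pads) lies 8 mm behind it (tips_ahead is the distance from the TCP to the fingertips, in m); z points along the fingers, x is the direction in which the jaws open and shut, and the axes are right-handed (so a half turn about z gives the same grasp; the last joint's range is limited). The gripper opens to 85 mm and grips with 20 to 120 N. Pads are 22 mm wide; open, the fingers measure 114 mm over their backs; the gripper's body (76 mm by 85 mm) begins 54 mm behind the grasp point. The pads swing forward as they close: fully open they stand 13 mm farther back than shut.
Start: joints at [-1.356, 0.276, 1.505, -0, 1.361, -0.121], TCP at [0.189, -0.543, 0.242] pointing down, gripper open.
Joint ranges: [-2.89, 2.89], [-0.75, 2.08], [0.22, 2.7], [-1.18, 4.32], [0.11, 2.71], [-2.7, 2.7]. Speed limits (rad/s): [2.57, 2.57, 3.14, 3.14, 3.14, 3.14].

### API

Orientations are given as a unit quaternion [w, x, y, z].
In Python, from rig import get_state, get_image, sign_off, masks_of, tips_ahead gives the robot as it stands.
- The arm moves only by the tool play_rows, never from a script. Its argument "series" is a list of rows, each an object of numbers: "fingers": the closure, from -1 (fully open) to 1 (shut); "dx", "dy", "dz": the shift along the world's x, y, z in mm; "turn": the turn about the world's z in rad. A call has 1 to 20 rows; each row shifts and turns the pose as measured when the row begins; what a row does not reach is not made up. A row lasts 1/12 s, in which the tool goes at most 41.7 mm and 7.16 degrees, less where a joint would pass 70% of its speed; a pose out of reach is approached as far as the arm can. A call with a gripper value outside its range is refused whole. The fingers move at their own pace and stop on an object; "squeeze" is the grip in N (left out, the last holds). Time passes only in rows, so rows that do not move let the fingers close. It gives the time, the measured TCP pose, the force and the opening at its end, in the units of the state.
- get_state(): the state, without advancing time (a new reading comes with each control period).
- get_image(name): name is "side" or "top" or "wrist"; returns a dict with "pixels" (420x560x3 uint8, red, green, blue), "vfov" (degrees; the focal length in pixels is half the picture's height over the tangent of half this angle, whatever the lens; pixels are square), "cx", "cy" (the principal point, pixels), "dist" ([k1, k2, p1, p2, k3] as OpenCV has them; the pictures are not rectified), "rvec" (rotation vector, rad) and "tvec" (3), from world to camera coordinates, as OpenCV has them; the wrist camera has in their place "hand_eye" (4x4, takes a point from camera to tool coordinates, whose origin is the TCP and whose axes are the tool frame's). Camera axes: x right, y down, z forward; pixel columns grow to the right and rows downward; lengths in m; the calibration is good to about 2 mm. A picture is of the moment at which its call begins: read the wrist's pose just before it. There is no depth.
- sign_off(): hands the job in, once; it reports no verdict.
Trained networks look in a picture, given as the dict that the camera call returned (one of the last four; its "shot" number tells which), for a name from the list of things; names that differ only in an ending like _2 or _b are one class to them, and where a whole thing is asked for, a point or a joint stands for the part that bears it (a point fixed in the world has none). Each returns a list of dicts, best first, with "p" (0 to 1); they miss things now and then, are a little off and sometimes report something else, mostly with a low value. They report only what shows in the picture. A call takes as long as a camera call. They do not tell look-alikes from the thing itself.
- masks_of(picture, label): "region" (420x560 bool, what is visible of it) and "xy" ([column, row] in pixels, amid what is visible of it).
The state is a dict: "clock": time; "qpos": joint angles; "qd": joint speeds; "effort": joint torques, N m; "position": TCP position; "ee_rot": TCP orientation; "contact_force": force on the tool from outside, world axes, zero at the start; "moment": the same for the moment, N m; "width": finger opening in m.
Only numpy, scipy, OpenCV 4.12 (cv2) and the standard library are available. Lean on these libraries where they do the work, as an engineer would, in place of code of your own. Each camera call takes 0.05 s, during which the arm holds its last target. There are 200 camera calls.

## Working session

There is one attempt and no reset: what is moved stays moved. The work goes in short steps, Python scripts to look and compute and a tool call to move; the robot and the scene stay as the last step left them, time stands still between calls to the robot, and variables do not carry over. Pictures are saved under pics/ and viewed, about 12 in all and at most 16, crops included, and the job is handed in when it is done.

Besides the shell and the picture viewer there is one more tool, called as name(argument=value, ...), one argument or row to a line, values as JSON. play_rows: Moves the arm, as the interface text tells. Its arguments: {"type":"object","properties":{"series":{"type":"array"},"squeeze":{"type":"number"}},"required":["series"]}

```bash
mkdir -p pics; ls; cat > h.py <<'E'
import numpy as np, cv2
from rig import get_state, get_image, sign_off, masks_of, tips_ahead
from scipy.spatial.transform import Rotation as R
def K(im):
    h,w=im["pixels"].shape[:2]; f=h/2/np.tan(np.radians(im["vfov"])/2)
    return np.array([[f,0,im["cx"]],[0,f,im["cy"]],[0,0,1.]])
def ext(im,st=None):
    "world->cam R,t"
    if "rvec" in im: return cv2.Rodrigues(np.array(im["rvec"],float))[0],np.array(im["tvec"],float).ravel()
    q=st["ee_rot"]; T=np.eye(4); T[:3,:3]=R.from_quat([q[1],q[2],q[3],q[0]]).as_matrix(); T[:3,3]=st["position"]
    C=np.linalg.inv(T@np.array(im["hand_eye"])); return C[:3,:3],C[:3,3]
def proj(im,P,st=None):
    r,t=ext(im,st); return cv2.projectPoints(np.atleast_2d(np.array(P,float)),cv2.Rodrigues(r)[0],t,K(im),np.array(im["dist"],float))[0][:,0]
def onplane(im,uv,z,st=None):
    r,t=ext(im,st); n=cv2.undistortPoints(np.array(uv,float).reshape(-1,1,2),K(im),np.array(im["dist"],float))[:,0]
    d=np.c_[n,np.ones(len(n))]@r; c=-r.T@t
    return (c+d*((z-c[2])/d[:,2])[:,None])[:,:2]
def save(im,name,crop=None,s=1):
    p=im["pixels"][:,:,::-1]
    if crop: p=p[crop[1]:crop[3],crop[0]:crop[2]]
    cv2.imwrite("pics/"+name,cv2.resize(p,None,fx=s,fy=s,interpolation=cv2.INTER_CUBIC))
E
python3 - <<'E'
from h import *
st=get_state(); print(st)
for n in ["top","side","wrist"]:
    st=get_state(); im=get_image(n); save(im,n+"0.png")
    if n!="wrist": r,t=ext(im); print(n,-r.T@t, im["vfov"])
    for l in ["switch_box","collar_grip","tote","tall1","squat1","carton","scanner"]:
        for d in masks_of(im,l):
            if d["p"]>.3: print(n,l,round(d["p"],2),np.round(d["xy"]),d["region"].sum(),onplane(im,[d["xy"]],.05,st).round(3))
E
```

```text
pics
{'clock': 0.0, 'qpos': array([-1.35605715e+00,  2.76597867e-01,  1.50616754e+00, -7.98696141e-06,
        1.36070871e+00, -1.20993644e-01]), 'qd': array([1.20461006e-03, 1.78379648e-03, 1.58286330e-04, 9.02461131e-05,
       1.32812155e-03, 1.56818736e-04]), 'effort': array([-2.66959796e-04, -4.16768682e+01, -2.45802587e+01, -9.25866061e-05,
        1.10489182e-02,  1.12148797e-05]), 'position': array([ 0.18932237, -0.5423782 ,  0.24142436]), 'ee_rot': array([-6.30410814e-04,  8.15310237e-01, -5.79023603e-01, -6.98263522e-04]), 'contact_force': array([-0.16462194, -0.11948723,  0.39266947]), 'moment': array([ 0.02465178, -0.03375836, -0.03168154]), 'width': 0.08536829357820035}
top [ 0.46821072 -0.03442171  1.18830125] 54.75293934287981
top switch_box 0.58 [302. 245.] 2078 [[ 0.482 -0.094]]
top collar_grip 0.71 [303. 255.] 154 [[ 0.455 -0.099]]
top tote 0.67 [215. 223.] 10450 [[0.542 0.151]]
top tall1 0.96 [401. 262.] 454 [[ 0.437 -0.367]]
top tall1 0.74 [408. 219.] 499 [[ 0.559 -0.388]]
top tall1 0.65 [447. 219.] 585 [[ 0.558 -0.495]]
top tall1 0.6 [416. 180.] 500 [[ 0.668 -0.413]]
top squat1 0.88 [376. 215.] 476 [[ 0.57 -0.3 ]]
top carton 0.84 [309. 178.] 1132 [[ 0.672 -0.113]]
top carton 0.55 [199. 183.] 445 [[0.655 0.198]]
top scanner 0.7 [107. 241.] 1056 [[0.489 0.452]]
side [0.40318493 0.8287157  0.88762924] 57.50740602317379
side switch_box 0.72 [306. 188.] 147 [[ 0.468 -0.209]]
side switch_box 0.65 [302. 214.] 1587 [[ 0.468 -0.071]]
side tote 0.59 [272. 276.] 9305 [[0.523 0.187]]
side tall1 0.85 [259. 152.] 395 [[ 0.669 -0.403]]
side tall1 0.65 [316. 166.] 423 [[ 0.442 -0.345]]
side tall1 0.64 [291. 138.] 222 [[ 0.561 -0.524]]
side tall1 0.58 [286. 157.] 320 [[ 0.56  -0.386]]
side squat1 0.58 [277. 175.] 348 [[ 0.579 -0.267]]
side carton 0.61 [244. 203.] 922 [[ 0.663 -0.099]]
side scanner 0.85 [270. 373.] 1686 [[0.483 0.45 ]]
```

```bash
python3 - <<'E'
import cv2
p=cv2.imread("pics/top0.png")
cv2.imwrite("pics/topA.png",cv2.resize(p[130:330,60:500],None,fx=1.8,fy=1.8,interpolation=cv2.INTER_CUBIC))
p=cv2.imread("pics/side0.png")
cv2.imwrite("pics/sideA.png",cv2.resize(p[100:420,140:420],None,fx=1.8,fy=1.8,interpolation=cv2.INTER_CUBIC))
E
```

```text
(no output)
```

View pics/topA.png

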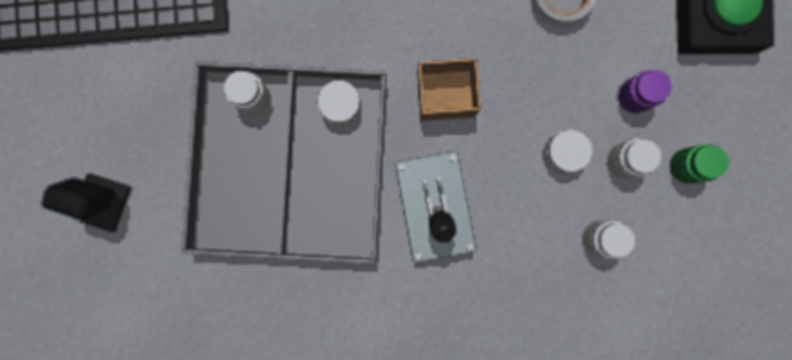

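View pics/sideA.png

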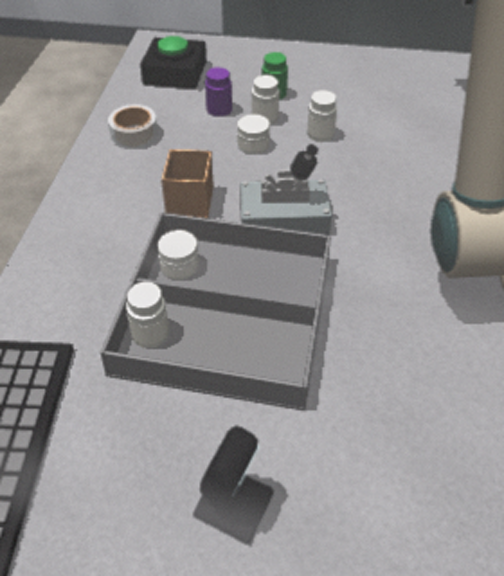

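Top crop: the tote is on the left with the tall sample at (243,88) and the squat sample at (339,101). The box lever leans towards the robot, with its knob at (443,226). Loose white items are two tall bottles at (640,157) and (615,240), and one tub at (571,151). The green and purple bottles are decoys. The side view shows them all standing upright.

```bash
cat > loc.py <<'E'
from h import *
def caps(im,guesses,st=None):
    "bright cap centroid near guess (x,y,z) -> xy"
    g=cv2.cvtColor(im["pixels"],cv2.COLOR_RGB2HSV); out=[]
    for P in guesses:
        u=proj(im,P,st)[0]; e=proj(im,[P[0]+.028,P[1],P[2]],st)[0]; r=np.hypot(*(e-u))
        yy,xx=np.mgrid[:420,:560]; near=np.hypot(xx-u[0],yy-u[1])<2.0*r
        if not near.any(): out.append(None); continue
        v=g[:,:,2]*(g[:,:,1]<60)*near; t=.93*np.percentile(v[near&(v>0)],97) if (near&(v>0)).any() else 255
        m=(v>t).astype(np.uint8); n,l,s,c=cv2.connectedComponentsWithStats(m)
        if n<2: out.append(None); continue
        k=1+np.argmax(s[1:,4]); cs=cv2.findContours((l==k).astype(np.uint8),0,2)[0][0]
        (cx,cy),rad=cv2.minEnclosingCircle(cs); out.append((onplane(im,[[cx,cy]],P[2],st)[0],rad/r*.028,s[k,4]))
    return out
E
python3 - <<'E'
from loc import *
im=get_image("top"); f=lambda L:[[60+x/1.8,130+y/1.8] for x,y in L]
b=onplane(im,f([(397,162),(457,152),(475,250),(416,262)]),.05); print("box",b.round(3).tolist(),b.mean(0)); 
ax=(b[0]+b[1]-b[2]-b[3])/2;print(ax,np.arctan2(ax[1],ax[0]))
t=onplane(im,f([(199,65),(385,73),(376,260),(188,250)]),.06); print("tote",t.round(3).tolist(),t.mean(0)); ax=(t[0]+t[1]-t[2]-t[3])/2;print(ax,np.arctan2(ax[1],ax[0]))
G=[((640,157),.095),((615,240),.095),((571,151),.056),((243,88),.101),((339,101),.062)]
G=[(*onplane(im,f([p]),z)[0],z) for p,z in G]
print(np.round(G,3)); print(caps(im,G))
print("knob",onplane(im,f([(443,226)]),.05+.12*np.cos(.4)))
E
```

```text
box [[0.552, -0.034], [0.569, -0.128], [0.417, -0.156], [0.397, -0.065]] [ 0.48378319 -0.09555435]
[0.15324547 0.02928393] 0.18881538801777498
tote [[0.701, 0.278], [0.691, -0.014], [0.4, -0.003], [0.413, 0.286]] [0.55145752 0.13661228]
[ 0.28932972 -0.00994178] -0.034347889580904865
[[ 0.559 -0.395  0.095]
 [ 0.436 -0.357  0.095]
 [ 0.571 -0.303  0.056]
 [ 0.658  0.199  0.101]
 [ 0.646  0.057  0.062]]
[(array([ 0.56258518, -0.4004046 ]), np.float64(0.023487684384384405), np.int32(230)), (array([ 0.43751955, -0.36143592]), np.float64(0.023615018272265028), np.int32(235)), (array([ 0.57304681, -0.30219126]), np.float64(0.030518230337600743), np.int32(369)), (array([0.66081046, 0.20304499]), np.float64(0.0247289343916587), np.int32(225)), (array([0.64758994, 0.05936854]), np.float64(0.030575784862029373), np.int32(353))]
knob [[ 0.45471505 -0.0992603 ]]
```

play_rows(
  series=[
    {"dx": 22, "dy": 34, "dz": 5, "turn": -0.012, "fingers": -1},
    {"dx": 22, "dy": 34, "dz": 5, "turn": -0.012, "fingers": -1},
    {"dx": 22, "dy": 34, "dz": 5, "turn": -0.012, "fingers": -1},
    {"dx": 22, "dy": 34, "dz": 5, "turn": -0.012, "fingers": -1},
    {"dx": 22, "dy": 34, "dz": 5, "turn": -0.012, "fingers": -1},
    {"dx": 22, "dy": 34, "dz": 5, "turn": -0.012, "fingers": -1},
    {"dx": 22, "dy": 34, "dz": 5, "turn": -0.012, "fingers": -1},
    {"dx": 22, "dy": 34, "dz": 5, "turn": -0.012, "fingers": -1},
    {"dx": 22, "dy": 34, "dz": 5, "turn": -0.012, "fingers": -1},
    {"dx": 22, "dy": 34, "dz": 5, "turn": -0.012, "fingers": -1},
    {"dx": 20, "dy": 34, "dz": 5, "turn": -0.012, "fingers": -1},
    {"dx": 20, "dy": 34, "dz": 5, "turn": -0.012, "fingers": -1},
    {"dx": 0, "dy": 34, "dz": 0, "turn": -0.012, "fingers": -1},
    {"dx": 0, "dy": 0, "dz": 0, "turn": 0, "fingers": -1},
  ],
  squeeze=60,
)

```text
clock: 2.42
position: [0.4533, -0.0871, 0.3045]
ee_rot: [-0.002, 0.762, -0.647, 0.003]
contact_force: [0.3, 0.0, 0.0]
width: 0.0853
```

```bash
python3 - <<'E'
from h import *
st=get_state(); im=get_image("wrist"); save(im,"w1.png")
print(st["clock"],st["position"].round(4),st["ee_rot"].round(4)); r,t=ext(im,st); print(-r.T@t, r[2])
for d in masks_of(im,"collar_grip"): print(d["p"],d["xy"],d["region"].sum(),onplane(im,[d["xy"]],.125,st))
for l in ["switch_box"]:
  for d in masks_of(im,l): print(l,d["p"],d["xy"],d["region"].sum())
E
```

```text
2.4167 [ 0.4533 -0.0871  0.3045] [-0.0017  0.7621 -0.6474  0.0033]
[ 0.53351054 -0.07435599  0.43616232] [-0.31064482 -0.05398873 -0.94899158]
switch_box 0.94 [293.2, 138.7] 14661
```

View pics/w1.png

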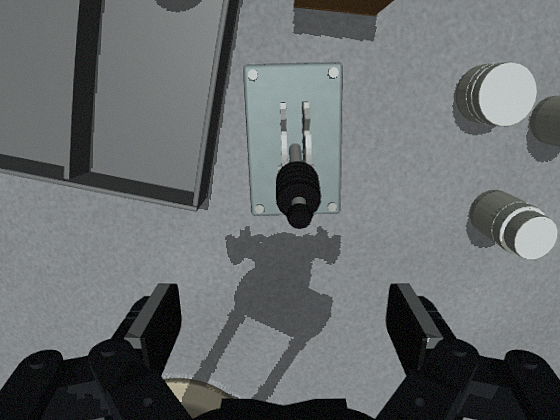

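```bash
python3 - <<'E'
from h import *
st=get_state(); im=get_image("wrist")
b=onplane(im,[(246,66),(341,63),(340,214),(251,216)],.05,st); print(b.round(4).tolist()); c=b.mean(0); ax=(b[0]+b[1]-b[2]-b[3])/2; y=np.arctan2(ax[1],ax[0]);print(c,y,np.linalg.norm(ax),b[0]-b[1])
for yaw in [y,.19]:
  u=np.array([np.cos(yaw),np.sin(yaw)])
  for s in(.063,.081,.099,.115): print(s,proj(im,[*(c-u*s*np.sin(.4)),.05+s*np.cos(.4)],st))
print(proj(im,[*c,.05],st))
cc=c-u*.0315; print("collar",cc, "delta",(cc-st["position"][:2]))
print(onplane(im,[(297,187)],.13,st),onplane(im,[(299,216)],.16,st))
E
```

```text
[[0.5527, -0.0426], [0.5706, -0.1351], [0.4155, -0.1659], [0.3978, -0.0685]]
[ 0.48411429 -0.10303202] 0.1807214238386664 0.15756646250979622 [-0.01791323  0.0925005 ]
0.063 [[297.40673124 179.31719601]]
0.081 [[298.33993042 191.44828213]]
0.099 [[299.35228514 204.65521852]]
0.115 [[300.3264391 217.4102211]]
0.063 [[297.65536062 179.31038309]]
0.081 [[298.67313886 191.4390849 ]]
0.099 [[299.7774633  204.64338087]]
0.115 [[300.84033046 217.39578341]]
[[294.65120206 143.73697684]]
collar [ 0.45318116 -0.10898108] delta [-0.00016724 -0.01612476]
[[ 0.45819889 -0.10638862]] [[ 0.44242975 -0.1093777 ]]
```

play_rows(
  series=[
    {"dx": 0, "dy": -21, "dz": -30, "turn": 0.022, "fingers": -1},
    {"dx": 0, "dy": -1, "dz": -38, "turn": 0, "fingers": -1},
    {"dx": 0, "dy": 0, "dz": -38, "turn": 0, "fingers": -1},
    {"dx": 0, "dy": 0, "dz": -38, "turn": 0, "fingers": -1},
    {"dx": 0, "dy": 0, "dz": -38, "turn": 0, "fingers": -1},
    {"dx": 0, "dy": 0, "dz": 0, "turn": 0, "fingers": -1},
  ],
)

```text
clock: 3.12
position: [0.4511, -0.1252, 0.1229]
ee_rot: [-0.001, 0.763, -0.646, 0.009]
contact_force: [-2.8, 6.9, -4.3]
width: 0.0852
```

```bash
python3 - <<'E'
from h import *
im=get_image("side"); save(im,"s1.png",(220,120,380,240),4)
s=get_state(); print(s["position"],s["ee_rot"],s["contact_force"],s["qd"].round(3))
E
```

```text
[ 0.45175826 -0.12521765  0.12461441] [-0.00145952  0.76292191 -0.64641433  0.00982589] [-1.49803118  7.65436695 -4.7192646 ] [ 0.014 -0.023 -0.042  0.02   0.019  0.001]
```

View pics/s1.png

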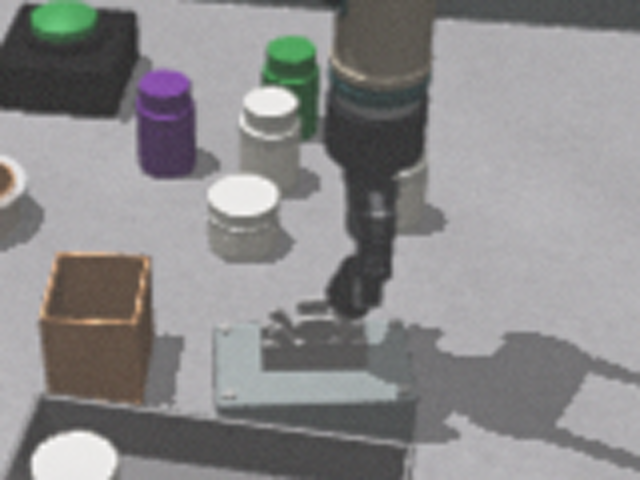

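Side view: the gripper is down at the collar but about 16 mm too far in -y, so one finger is touching it. I'll re-centre.

play_rows(
  series=[
    {"dx": 0, "dy": 8, "dz": 0, "turn": 0.01, "fingers": -1},
    {"dx": 0, "dy": 8, "dz": 0, "turn": 0.01, "fingers": -1},
    {"dx": 0, "dy": 0, "dz": 0, "turn": 0, "fingers": -1},
    {"dx": 0, "dy": 0, "dz": 0, "turn": 0, "fingers": -1},
  ],
)

```text
clock: 3.5
position: [0.4503, -0.1126, 0.124]
ee_rot: [-0.001, 0.767, -0.641, 0.009]
contact_force: [-0.6, -0.1, 0.8]
width: 0.0851
```

play_rows(
  series=[
    {"dx": 3, "dy": 4, "dz": -5, "turn": 0.01, "fingers": -1},
    {"dx": 0, "dy": 0, "dz": -3, "turn": 0, "fingers": -1},
    {"dx": 0, "dy": 0, "dz": 0, "turn": 0, "fingers": 0.2},
    {"dx": 0, "dy": 0, "dz": 0, "turn": 0, "fingers": 0.6},
    {"dx": 0, "dy": 0, "dz": 0, "turn": 0, "fingers": 1},
    {"dx": 0, "dy": 0, "dz": 0, "turn": 0, "fingers": 1},
    {"dx": 0, "dy": 0, "dz": 0, "turn": 0, "fingers": 1},
    {"dx": 0, "dy": 0, "dz": 0, "turn": 0, "fingers": 1},
  ],
)

```text
clock: 4.17
position: [0.452, -0.1005, 0.1179]
ee_rot: [-0.006, 0.769, -0.639, 0.003]
contact_force: [0.5, -2.8, -3.7]
width: 0.0365
```

play_rows(
  series=[
    {"dx": -2, "dy": 0, "dz": 5, "fingers": 1},
    {"dx": -2, "dy": 0, "dz": 5, "fingers": 1},
    {"dx": -2, "dy": -1, "dz": 5, "fingers": 1},
    {"dx": 0, "dy": 0, "dz": 2, "fingers": 1},
  ],
)

```text
invalid input at $.series[0]: expected keys fingers, dx, dy, dz, turn
```

play_rows(
  series=[
    {"dx": -2, "dy": 0, "dz": 5, "turn": 0, "fingers": 1},
    {"dx": -2, "dy": 0, "dz": 5, "turn": 0, "fingers": 1},
    {"dx": -2, "dy": -1, "dz": 5, "turn": 0, "fingers": 1},
    {"dx": 0, "dy": 0, "dz": 2, "turn": 0, "fingers": 1},
  ],
  squeeze=80,
)

```text
clock: 4.5
position: [0.4453, -0.1018, 0.1344]
ee_rot: [-0.006, 0.769, -0.639, 0.003]
contact_force: [0.6, -0.4, -6.8]
width: 0.0365
```

play_rows(
  series=[
    {"dx": 9, "dy": 2, "dz": 2.5, "turn": 0, "fingers": 1},
    {"dx": 9, "dy": 2, "dz": 2, "turn": 0, "fingers": 1},
    {"dx": 9, "dy": 2, "dz": 1, "turn": 0, "fingers": 1},
    {"dx": 9, "dy": 2, "dz": 0, "turn": 0, "fingers": 1},
  ],
)

```text
clock: 4.83
position: [0.4746, -0.0959, 0.1379]
ee_rot: [0.002, 0.77, -0.638, -0.003]
contact_force: [-6.3, -6.2, -7.3]
width: 0.0361
```

play_rows(
  series=[
    {"dx": 10, "dy": 1.5, "dz": 1, "turn": 0, "fingers": 1},
    {"dx": 10, "dy": 1.5, "dz": 0, "turn": 0, "fingers": 1},
    {"dx": 10, "dy": 1.5, "dz": -1, "turn": 0, "fingers": 1},
    {"dx": 10, "dy": 1.5, "dz": -2, "turn": 0, "fingers": 1},
    {"dx": 10, "dy": 1.5, "dz": -3, "turn": 0, "fingers": 1},
    {"dx": 4, "dy": 1, "dz": 0, "turn": 0, "fingers": 1},
  ],
)

```text
clock: 5.33
position: [0.5217, -0.0865, 0.1299]
ee_rot: [0.014, 0.772, -0.635, -0.016]
contact_force: [-5.6, -5.3, -4.4]
width: 0.0364
```

play_rows(
  series=[
    {"dx": -1, "dy": 0, "dz": -5, "turn": 0, "fingers": 1},
    {"dx": -2, "dy": -0.5, "dz": -5, "turn": 0, "fingers": 1},
    {"dx": -2, "dy": -0.5, "dz": -5, "turn": 0, "fingers": 1},
    {"dx": 0, "dy": 0, "dz": 0, "turn": 0, "fingers": 1},
  ],
)

```text
clock: 5.67
position: [0.5227, -0.0862, 0.1168]
ee_rot: [0.011, 0.772, -0.635, -0.014]
contact_force: [-3.0, -4.3, -2.2]
width: 0.0362
```

play_rows(
  series=[
    {"dx": 0, "dy": 0, "dz": 0, "turn": 0, "fingers": -1},
    {"dx": 0, "dy": 0, "dz": 0, "turn": 0, "fingers": -1},
    {"dx": 0, "dy": 0, "dz": 0, "turn": 0, "fingers": -1},
    {"dx": 0, "dy": 0, "dz": 0, "turn": 0, "fingers": -1},
    {"dx": 0, "dy": 0, "dz": 25, "turn": 0, "fingers": -1},
    {"dx": 0, "dy": -10, "dz": 40, "turn": 0, "fingers": -1},
    {"dx": -20, "dy": -30, "dz": 30, "turn": 0, "fingers": -1},
    {"dx": -20, "dy": -30, "dz": 20, "turn": 0, "fingers": -1},
    {"dx": -20, "dy": -30, "dz": 10, "turn": 0, "fingers": -1},
    {"dx": 0, "dy": -30, "dz": 0, "turn": 0, "fingers": -1},
    {"dx": 0, "dy": 0, "dz": 0, "turn": 0, "fingers": -1},
    {"dx": 0, "dy": 0, "dz": 0, "turn": 0, "fingers": -1},
  ],
)

```text
clock: 6.67
position: [0.4663, -0.2159, 0.2483]
ee_rot: [0.006, 0.773, -0.635, -0.008]
contact_force: [-0.3, 0.4, -0.1]
width: 0.0855
```

```bash
python3 - <<'E'
from loc import *
st=get_state(); im=get_image("wrist")
print(st["position"].round(4),st["ee_rot"].round(4),st["qd"].round(3))
G=[(.563,-.400,.095),(.4375,-.361,.095),(.573,-.302,.056)]
print(caps(im,G,st)); print(proj(im,G,st).round())
c=np.array([.484,-.0965]);u=np.array([np.cos(.185),np.sin(.185)])
for sg in(1,): print(proj(im,[[*(c+sg*u*s*np.sin(.4)),.05+s*np.cos(.4)] for s in (.063,.081,.099,.117)],st).round())
t=get_image("top"); print(caps(t,G))
a=cv2.resize(t["pixels"][130:330,180:460],(560,400),interpolation=cv2.INTER_CUBIC)
cv2.imwrite("pics/c1.png",cv2.resize(np.vstack([im["pixels"],a])[:,:,::-1],None,fx=.73,fy=.73))
E
```

```text
[ 0.4663 -0.2159  0.2483] [ 0.0061  0.7727 -0.6348 -0.0077] [-0.045  0.009 -0.026 -0.03  -0.036 -0.013]
[(array([ 0.56216056, -0.40196044]), np.float64(0.023865050442679038), np.int32(2511)), (array([ 0.43778072, -0.36097119]), np.float64(0.02490540879767106), np.int32(2051)), (array([ 0.57383769, -0.30275587]), np.float64(0.0308757084522405), np.int32(4459))]
[[536. 121.]
 [440. 255.]
 [408.  79.]]
[[127. 112.]
 [116. 103.]
 [103.  93.]
 [ 89.  82.]]
[(array([ 0.56529172, -0.40308457]), np.float64(0.024696376799526527), np.int32(184)), (array([ 0.46631037, -0.37904433]), np.float64(0.044041888089605685), np.int32(221)), (array([ 0.57902848, -0.2969434 ]), np.float64(0.02800414751468595), np.int32(131))]
```

View pics/c1.png

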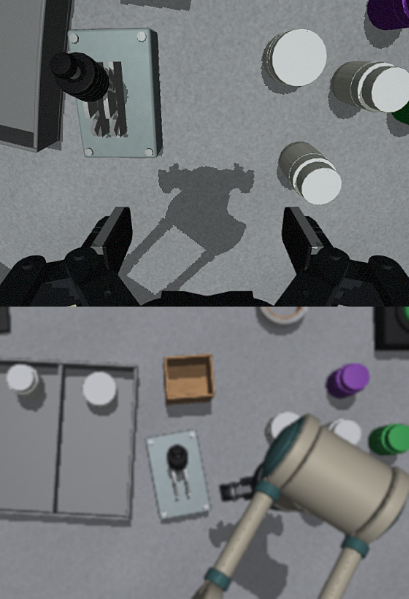

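Lever is now over at the far side, with the collar down and the knob clear of it. Next: turn so the jaws lie along x, and go to the nearer tall bottle.

play_rows(
  series=[
    {"dx": -3, "dy": -14, "dz": 0, "turn": 0.11, "fingers": -1},
    {"dx": -3, "dy": -14, "dz": 0, "turn": 0.11, "fingers": -1},
    {"dx": -3, "dy": -14, "dz": 0, "turn": 0.11, "fingers": -1},
    {"dx": -3, "dy": -14, "dz": 0, "turn": 0.11, "fingers": -1},
    {"dx": -3, "dy": -14, "dz": 0, "turn": 0.11, "fingers": -1},
    {"dx": -3, "dy": -14, "dz": 0, "turn": 0.11, "fingers": -1},
    {"dx": -3, "dy": -14, "dz": 0, "turn": 0.11, "fingers": -1},
    {"dx": -3, "dy": -14, "dz": 0, "turn": 0.11, "fingers": -1},
    {"dx": -3, "dy": -14, "dz": 0, "turn": 0.11, "fingers": -1},
    {"dx": -3, "dy": -14, "dz": 0, "turn": 0.11, "fingers": -1},
    {"dx": 0, "dy": -5, "dz": 0, "turn": 0.11, "fingers": -1},
    {"dx": 0, "dy": 0, "dz": 0, "turn": 0.11, "fingers": -1},
    {"dx": 0, "dy": 0, "dz": 0, "turn": 0, "fingers": -1},
    {"dx": 0, "dy": 0, "dz": 0, "turn": 0, "fingers": -1},
  ],
)

```text
clock: 7.93
position: [0.4421, -0.3444, 0.2375]
ee_rot: [0.004, 1.0, 0.018, -0.012]
contact_force: [0.1, -0.6, 0.1]
width: 0.0858
```

```bash
cat > look.py <<'E'
from loc import *
def look(G,cams=("wrist","top")):
    for c in cams:
        st=get_state(); im=get_image(c)
        for g,o in zip(G,caps(im,G,st)): print(c,g,None if o is None else (o[0].round(4),round(float(o[1]),4)))
    st=get_state(); q=st["ee_rot"]; M=R.from_quat([q[1],q[2],q[3],q[0]]).as_matrix()
    print(round(float(st["clock"]),2),"pos",st["position"].round(4),"yaw",round(float(np.arctan2(M[1,0],M[0,0])),3),"z",M[:,2].round(3),"q",st["qpos"].round(2),"w",round(float(st["width"]),4))
E
python3 - <<'E'
from look import *
look([(.563,-.400,.095),(.4375,-.361,.095),(.573,-.302,.056)])
E
```

```text
wrist (0.563, -0.4, 0.095) (array([ 0.5616, -0.4018]), 0.0253)
wrist (0.4375, -0.361, 0.095) (array([ 0.4383, -0.3666]), 0.023)
wrist (0.573, -0.302, 0.056) (array([ 0.5716, -0.3025]), 0.0341)
top (0.563, -0.4, 0.095) (array([ 0.5626, -0.4004]), 0.0235)
top (0.4375, -0.361, 0.095) (array([ 0.4384, -0.3694]), 0.0202)
top (0.573, -0.302, 0.056) (array([ 0.5735, -0.3024]), 0.0303)
8.03 pos [ 0.442  -0.3444  0.2377] yaw 0.037 z [-0.024 -0.008 -1.   ] q [-0.77  0.26  1.53 -0.02  1.36 -0.8 ] w 0.0854
```

play_rows(
  series=[
    {"dx": -4, "dy": -17, "dz": -20, "turn": -0.05, "fingers": -1},
    {"dx": 0, "dy": 0, "dz": -30, "turn": 0, "fingers": -1},
    {"dx": 0, "dy": 0, "dz": -30, "turn": 0, "fingers": -1},
    {"dx": 0, "dy": 0, "dz": 0, "turn": 0, "fingers": -1},
  ],
)

```text
clock: 8.37
position: [0.4405, -0.3606, 0.1582]
ee_rot: [0.006, 1.0, -0.009, -0.009]
contact_force: [-0.5, 0.9, -0.8]
width: 0.0854
```

play_rows(
  series=[
    {"dx": -3, "dy": 0, "dz": -35, "turn": 0, "fingers": -1},
    {"dx": 0, "dy": 0, "dz": -35, "turn": 0, "fingers": -1},
    {"dx": 0, "dy": 0, "dz": -32, "turn": 0, "fingers": -1},
    {"dx": 0, "dy": 0, "dz": -2, "turn": 0, "fingers": -1},
    {"dx": 0, "dy": 0, "dz": 0, "turn": 0, "fingers": -0.3},
    {"dx": 0, "dy": 0, "dz": 0, "turn": 0, "fingers": 0.2},
    {"dx": 0, "dy": 0, "dz": 0, "turn": 0, "fingers": 0.6},
    {"dx": 0, "dy": 0, "dz": 0, "turn": 0, "fingers": 0.6},
    {"dx": 0, "dy": 0, "dz": 0, "turn": 0, "fingers": 0.6},
  ],
  squeeze=40,
)

```text
clock: 9.12
position: [0.4447, -0.364, 0.0644]
ee_rot: [0.012, 1.0, -0.011, -0.002]
contact_force: [0.5, 0.1, -2.1]
width: 0.0565
```

play_rows(
  series=[
    {"dx": 0, "dy": 0, "dz": 0, "turn": 0, "fingers": -1},
    {"dx": 0, "dy": 0, "dz": 0, "turn": 0, "fingers": -1},
    {"dx": -3, "dy": 2, "dz": 0, "turn": 0, "fingers": -1},
    {"dx": 0, "dy": 0, "dz": -8, "turn": 0, "fingers": -1},
    {"dx": 0, "dy": 0, "dz": -8, "turn": 0, "fingers": -1},
    {"dx": 0, "dy": 0, "dz": 0, "turn": 0, "fingers": -1},
    {"dx": 0, "dy": 0, "dz": 0, "turn": 0, "fingers": 0.6},
    {"dx": 0, "dy": 0, "dz": 0, "turn": 0, "fingers": 0.6},
    {"dx": 0, "dy": 0, "dz": 0, "turn": 0, "fingers": 0.6},
    {"dx": 0, "dy": 0, "dz": 0, "turn": 0, "fingers": 0.6},
  ],
)

```text
clock: 9.95
position: [0.4431, -0.3634, 0.0505]
ee_rot: [0.015, 1.0, -0.011, 0.001]
contact_force: [-0.4, 0.6, -0.4]
width: 0.057
```

play_rows(
  series=[
    {"dx": 0, "dy": 0, "dz": 20, "turn": 0, "fingers": 0.6},
    {"dx": 0, "dy": 0, "dz": 35, "turn": 0, "fingers": 0.6},
    {"dx": 0, "dy": 0, "dz": 40, "turn": 0, "fingers": 0.6},
    {"dx": 0, "dy": 5, "dz": 40, "turn": 0, "fingers": 0.6},
    {"dx": 0, "dy": 10, "dz": 40, "turn": 0, "fingers": 0.6},
    {"dx": 5, "dy": 30, "dz": 20, "turn": 0, "fingers": 0.6},
    {"dx": 8, "dy": 36, "dz": 0, "turn": 0, "fingers": 0.6},
    {"dx": 8, "dy": 36, "dz": 0, "turn": 0, "fingers": 0.6},
    {"dx": 8, "dy": 36, "dz": 0, "turn": 0, "fingers": 0.6},
    {"dx": 8, "dy": 36, "dz": 0, "turn": 0, "fingers": 0.6},
    {"dx": 8, "dy": 36, "dz": 0, "turn": 0, "fingers": 0.6},
    {"dx": 8, "dy": 36, "dz": 0, "turn": 0, "fingers": 0.6},
    {"dx": 8, "dy": 36, "dz": 0, "turn": 0, "fingers": 0.6},
    {"dx": 8, "dy": 36, "dz": 0, "turn": 0, "fingers": 0.6},
    {"dx": 8, "dy": 36, "dz": 0, "turn": 0, "fingers": 0.6},
    {"dx": 8, "dy": 36, "dz": 0, "turn": 0, "fingers": 0.6},
    {"dx": 8, "dy": 36, "dz": 0, "turn": 0, "fingers": 0.6},
    {"dx": 8, "dy": 36, "dz": 0, "turn": 0, "fingers": 0.6},
    {"dx": 8, "dy": 20, "dz": 0, "turn": 0, "fingers": 0.6},
    {"dx": 0, "dy": 0, "dz": 0, "turn": 0, "fingers": 0.6},
  ],
)

```text
clock: 11.62
position: [0.5467, 0.1584, 0.2497]
ee_rot: [0.012, 1.0, -0.015, -0.002]
contact_force: [0.5, -0.9, -1.1]
width: 0.0575
```

```bash
python3 - <<'E'
from look import *
look([(.563,-.400,.095),(.573,-.302,.056),(.66,.203,.101),(.6475,.059,.062)])
im=get_image("wrist"); save(im,"w3.png")
E
```

```text
wrist (0.563, -0.4, 0.095) None
wrist (0.573, -0.302, 0.056) None
wrist (0.66, 0.203, 0.101) (array([0.6558, 0.2061]), 0.0286)
wrist (0.6475, 0.059, 0.062) (array([0.647, 0.064]), 0.0312)
top (0.563, -0.4, 0.095) (array([ 0.5631, -0.4017]), 0.0236)
top (0.573, -0.302, 0.056) (array([ 0.573 , -0.3022]), 0.0305)
top (0.66, 0.203, 0.101) (array([0.6641, 0.2018]), 0.0219)
top (0.6475, 0.059, 0.062) (array([0.6473, 0.0591]), 0.0304)
11.72 pos [0.5453 0.1549 0.2496] yaw -0.032 z [-0.006 -0.028 -1.   ] q [ 0.17  0.27  1.5  -0.03  1.39  0.21] w 0.0567
```

View pics/w3.png

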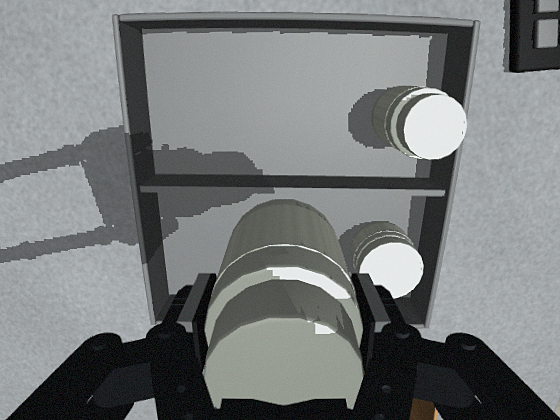

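play_rows(
  series=[
    {"dx": 7, "dy": 20, "dz": 0, "turn": 0, "fingers": 0.6},
    {"dx": 7, "dy": 20, "dz": 0, "turn": 0, "fingers": 0.6},
    {"dx": 6, "dy": 15, "dz": 0, "turn": 0, "fingers": 0.6},
    {"dx": 0, "dy": 0, "dz": 0, "turn": 0, "fingers": 0.6},
    {"dx": 0, "dy": 0, "dz": -30, "turn": 0, "fingers": 0.6},
    {"dx": 0, "dy": 0, "dz": -30, "turn": 0, "fingers": 0.6},
    {"dx": 0, "dy": 0, "dz": -20, "turn": 0, "fingers": 0.6},
    {"dx": 0, "dy": 0, "dz": 0, "turn": 0, "fingers": 0.6},
  ],
)

```text
clock: 12.43
position: [0.5656, 0.1983, 0.1701]
ee_rot: [0.018, 1.0, -0.022, -0.001]
contact_force: [-0.6, 0.8, -1.9]
width: 0.0567
```

play_rows(
  series=[
    {"dx": 0, "dy": 10, "dz": -20, "turn": 0, "fingers": 0.6},
    {"dx": 0, "dy": 2, "dz": -30, "turn": 0, "fingers": 0.6},
    {"dx": 0, "dy": 0, "dz": -30, "turn": 0, "fingers": 0.6},
    {"dx": 0, "dy": 0, "dz": -18, "turn": 0, "fingers": 0.6},
    {"dx": 0, "dy": 0, "dz": 0, "turn": 0, "fingers": 0.6},
    {"dx": 0, "dy": 0, "dz": 0, "turn": 0, "fingers": 0.6},
  ],
)

```text
clock: 12.93
position: [0.5686, 0.2037, 0.0756]
ee_rot: [0.019, 0.999, -0.025, 0.003]
contact_force: [1.6, 0.6, -0.3]
width: 0.0569
```

play_rows(
  series=[
    {"dx": 0, "dy": 0, "dz": -8, "turn": 0, "fingers": 0.6},
    {"dx": 0, "dy": 0, "dz": -6, "turn": 0, "fingers": 0.6},
    {"dx": 0, "dy": 0, "dz": -4, "turn": 0, "fingers": 0.6},
    {"dx": 0, "dy": 0, "dz": -2, "turn": 0, "fingers": 0.6},
    {"dx": 0, "dy": 0, "dz": 0, "turn": 0, "fingers": 0.6},
  ],
)

```text
clock: 13.35
position: [0.573, 0.203, 0.0606]
ee_rot: [0.018, 0.999, -0.026, 0.008]
contact_force: [0.0, 1.2, -1.5]
width: 0.0568
```

play_rows(
  series=[
    {"dx": -5, "dy": 0, "dz": -2, "turn": 0, "fingers": 0.6},
    {"dx": -3, "dy": 0, "dz": -2, "turn": 0, "fingers": 0.6},
    {"dx": 0, "dy": 0, "dz": -2, "turn": 0, "fingers": 0.6},
    {"dx": 0, "dy": 0, "dz": 0, "turn": 0, "fingers": 0.6},
  ],
)

```text
clock: 13.68
position: [0.5655, 0.2034, 0.0575]
ee_rot: [0.018, 0.999, -0.026, 0.01]
contact_force: [0.1, 0.0, -1.7]
width: 0.057
```

play_rows(
  series=[
    {"dx": 0, "dy": 0, "dz": 0, "turn": 0, "fingers": -0.45},
    {"dx": 0, "dy": 0, "dz": 0, "turn": 0, "fingers": -0.6},
    {"dx": 0, "dy": 0, "dz": 0, "turn": 0, "fingers": -0.6},
    {"dx": 0, "dy": 0, "dz": 0, "turn": 0, "fingers": -0.65},
    {"dx": 0, "dy": 0, "dz": 10, "turn": 0, "fingers": -0.65},
    {"dx": 0, "dy": 0, "dz": 20, "turn": 0, "fingers": -0.65},
    {"dx": 0, "dy": 0, "dz": 40, "turn": 0, "fingers": -0.65},
    {"dx": 0, "dy": 0, "dz": 40, "turn": 0, "fingers": -0.65},
    {"dx": 0, "dy": -10, "dz": 40, "turn": 0, "fingers": -1},
    {"dx": 0, "dy": -20, "dz": 20, "turn": 0, "fingers": -1},
    {"dx": 0, "dy": -36, "dz": 0, "turn": 0, "fingers": -1},
    {"dx": 0, "dy": -36, "dz": 0, "turn": 0, "fingers": -1},
    {"dx": 0, "dy": -36, "dz": 0, "turn": 0, "fingers": -1},
    {"dx": 0, "dy": -36, "dz": 0, "turn": 0, "fingers": -1},
    {"dx": 0, "dy": -36, "dz": 0, "turn": 0, "fingers": -1},
    {"dx": 0, "dy": -36, "dz": 0, "turn": 0, "fingers": -1},
    {"dx": 0, "dy": -36, "dz": 0, "turn": 0, "fingers": -1},
    {"dx": 0, "dy": -36, "dz": 0, "turn": 0, "fingers": -1},
    {"dx": 0, "dy": -36, "dz": 0, "turn": 0, "fingers": -1},
    {"dx": 0, "dy": -36, "dz": 0, "turn": 0, "fingers": -1},
  ],
)

```text
clock: 15.35
position: [0.5618, -0.1951, 0.2493]
ee_rot: [0.017, 1.0, -0.019, 0.018]
contact_force: [0.5, 0.1, -0.3]
width: 0.0854
```

play_rows(
  series=[
    {"dx": 0, "dy": -36, "dz": 0, "turn": 0, "fingers": -1},
    {"dx": 0, "dy": -36, "dz": 0, "turn": 0, "fingers": -1},
    {"dx": 0, "dy": -10, "dz": 0, "turn": 0, "fingers": -1},
    {"dx": 0, "dy": 0, "dz": 0, "turn": 0, "fingers": -1},
    {"dx": 0, "dy": 0, "dz": 0, "turn": 0, "fingers": -1},
  ],
)

```text
clock: 15.77
position: [0.56, -0.2898, 0.2522]
ee_rot: [0.02, 0.999, -0.023, 0.019]
contact_force: [0.6, 0.3, -0.0]
width: 0.0854
```

```bash
python3 - <<'E'
from look import *
look([(.563,-.400,.095),(.573,-.302,.056),(.565,.2035,.101),(.66,.203,.101),(.6475,.059,.062)])
E
```

```text
wrist (0.563, -0.4, 0.095) (array([ 0.5619, -0.4002]), 0.0237)
wrist (0.573, -0.302, 0.056) (array([ 0.5733, -0.3027]), 0.0312)
wrist (0.565, 0.2035, 0.101) None
wrist (0.66, 0.203, 0.101) None
wrist (0.6475, 0.059, 0.062) None
top (0.563, -0.4, 0.095) (array([ 0.5686, -0.3546]), 0.0207)
top (0.573, -0.302, 0.056) (array([ 0.5735, -0.3024]), 0.0303)
top (0.565, 0.2035, 0.101) (array([0.5668, 0.2036]), 0.0237)
top (0.66, 0.203, 0.101) (array([0.6608, 0.203 ]), 0.0247)
top (0.6475, 0.059, 0.062) (array([0.6473, 0.0591]), 0.0304)
15.87 pos [ 0.5602 -0.2884  0.2522] yaw -0.044 z [ 0.038 -0.04  -0.998] q [-0.58  0.33  1.41 -0.01  1.35 -0.53] w 0.0854
```

play_rows(
  series=[
    {"dx": 13, "dy": -14, "dz": -20, "turn": 0, "fingers": -1},
    {"dx": 0, "dy": 0, "dz": -30, "turn": 0, "fingers": -1},
    {"dx": 0, "dy": 0, "dz": -35, "turn": 0, "fingers": -1},
    {"dx": 0, "dy": 0, "dz": -35, "turn": 0, "fingers": -1},
    {"dx": 0, "dy": 0, "dz": -20, "turn": 0, "fingers": -1},
    {"dx": 0, "dy": 0, "dz": 0, "turn": 0, "fingers": -1},
  ],
)

```text
clock: 16.37
position: [0.5768, -0.2907, 0.1139]
ee_rot: [0.02, 0.999, -0.016, 0.025]
contact_force: [-0.7, 0.2, -0.2]
width: 0.0857
```

play_rows(
  series=[
    {"dx": -4, "dy": -10, "dz": -10, "turn": 0, "fingers": -1},
    {"dx": -2, "dy": -4, "dz": -15, "turn": 0, "fingers": -1},
    {"dx": 0, "dy": 0, "dz": -10, "turn": 0, "fingers": -1},
    {"dx": 0, "dy": 0, "dz": 0, "turn": 0, "fingers": -1},
  ],
)

```text
clock: 16.7
position: [0.5729, -0.3022, 0.0809]
ee_rot: [0.021, 0.999, -0.013, 0.027]
contact_force: [0.3, 0.4, -1.5]
width: 0.0853
```

play_rows(
  series=[
    {"dx": -1, "dy": 0, "dz": -20, "turn": 0, "fingers": -1},
    {"dx": -1, "dy": 0, "dz": -20, "turn": 0, "fingers": -1},
    {"dx": 0, "dy": 0, "dz": -12, "turn": 0, "fingers": -1},
    {"dx": 0, "dy": 0, "dz": 0, "turn": 0, "fingers": -1},
    {"dx": 0, "dy": 0, "dz": 0, "turn": 0, "fingers": 0.5},
    {"dx": 0, "dy": 0, "dz": 0, "turn": 0, "fingers": 0.5},
    {"dx": 0, "dy": 0, "dz": 0, "turn": 0, "fingers": 0.5},
    {"dx": 0, "dy": 0, "dz": 0, "turn": 0, "fingers": 0.5},
  ],
)

```text
clock: 17.37
position: [0.5775, -0.3057, 0.0392]
ee_rot: [0.026, 0.999, -0.012, 0.035]
contact_force: [-0.4, -0.7, -1.1]
width: 0.0651
```

play_rows(
  series=[
    {"dx": 0, "dy": 0, "dz": 20, "turn": 0, "fingers": 0.5},
    {"dx": 0, "dy": 0, "dz": 41, "turn": 0, "fingers": 0.5},
    {"dx": 0, "dy": 0, "dz": 41, "turn": 0, "fingers": 0.5},
    {"dx": 0, "dy": 0, "dz": 41, "turn": 0, "fingers": 0.5},
    {"dx": 0, "dy": 0, "dz": 41, "turn": 0, "fingers": 0.5},
    {"dx": 0, "dy": 0, "dz": 10, "turn": 0, "fingers": 0.5},
  ],
)

```text
clock: 17.87
position: [0.5731, -0.3025, 0.2384]
ee_rot: [0.024, 0.999, -0.012, 0.031]
contact_force: [1.7, -0.5, -0.8]
width: 0.065
```

play_rows(
  series=[
    {"dx": 0, "dy": 20, "dz": 10, "turn": 0, "fingers": 0.5},
    {"dx": -4, "dy": 36, "dz": 0, "turn": 0, "fingers": 0.5},
    {"dx": -4, "dy": 36, "dz": 0, "turn": 0, "fingers": 0.5},
    {"dx": -4, "dy": 36, "dz": 0, "turn": 0, "fingers": 0.5},
    {"dx": -4, "dy": 36, "dz": 0, "turn": 0, "fingers": 0.5},
    {"dx": -4, "dy": 36, "dz": 0, "turn": 0, "fingers": 0.5},
    {"dx": -4, "dy": 36, "dz": 0, "turn": 0, "fingers": 0.5},
    {"dx": -4, "dy": 36, "dz": 0, "turn": 0, "fingers": 0.5},
    {"dx": -4, "dy": 36, "dz": 0, "turn": 0, "fingers": 0.5},
    {"dx": -4, "dy": 36, "dz": 0, "turn": 0, "fingers": 0.5},
    {"dx": -4, "dy": 15, "dz": 0, "turn": 0, "fingers": 0.5},
    {"dx": 0, "dy": 0, "dz": 0, "turn": 0, "fingers": 0.5},
    {"dx": 0, "dy": 0, "dz": 0, "turn": 0, "fingers": 0.5},
  ],
)

```text
clock: 18.95
position: [0.5311, 0.0681, 0.2657]
ee_rot: [0.028, 0.998, -0.014, 0.046]
contact_force: [0.7, 0.1, -1.0]
width: 0.0647
```

play_rows(
  series=[
    {"dx": 0, "dy": -3, "dz": -41, "turn": 0, "fingers": 0.5},
    {"dx": 0, "dy": 0, "dz": -41, "turn": 0, "fingers": 0.5},
    {"dx": 0, "dy": 0, "dz": -41, "turn": 0, "fingers": 0.5},
    {"dx": 0, "dy": 0, "dz": -30, "turn": 0, "fingers": 0.5},
    {"dx": 0, "dy": 0, "dz": 0, "turn": 0, "fingers": 0.5},
  ],
)

```text
clock: 19.37
position: [0.5357, 0.06, 0.1148]
ee_rot: [0.03, 0.998, -0.016, 0.055]
contact_force: [-1.2, 0.1, -1.2]
width: 0.065
```

play_rows(
  series=[
    {"dx": -4, "dy": 1, "dz": -35, "turn": 0, "fingers": 0.5},
    {"dx": 0, "dy": 0, "dz": -25, "turn": 0, "fingers": 0.5},
    {"dx": 0, "dy": 0, "dz": -5, "turn": 0, "fingers": 0.5},
    {"dx": 0, "dy": 0, "dz": 0, "turn": 0, "fingers": 0.5},
  ],
)

```text
clock: 19.7
position: [0.5367, 0.0561, 0.0524]
ee_rot: [0.031, 0.998, -0.018, 0.059]
contact_force: [-0.6, -0.0, -1.8]
width: 0.0648
```

play_rows(
  series=[
    {"dx": -2, "dy": 2, "dz": -6, "turn": 0, "fingers": 0.5},
    {"dx": 0, "dy": 0, "dz": -4, "turn": 0, "fingers": 0.5},
    {"dx": 0, "dy": 0, "dz": 0, "turn": 0, "fingers": 0.5},
  ],
)

```text
clock: 19.95
position: [0.5395, 0.0568, 0.047]
ee_rot: [0.031, 0.997, -0.019, 0.064]
contact_force: [0.2, -0.2, -1.3]
width: 0.0649
```

play_rows(
  series=[
    {"dx": -2, "dy": 0, "dz": -4, "turn": 0, "fingers": 0.5},
    {"dx": 0, "dy": 0, "dz": 0, "turn": 0, "fingers": -0.8},
    {"dx": 0, "dy": 0, "dz": 0, "turn": 0, "fingers": -0.9},
    {"dx": 0, "dy": 0, "dz": 0, "turn": 0, "fingers": -1},
    {"dx": 0, "dy": 0, "dz": 10, "turn": 0, "fingers": -1},
    {"dx": 0, "dy": 0, "dz": 41, "turn": 0, "fingers": -1},
    {"dx": 0, "dy": 0, "dz": 41, "turn": 0, "fingers": -1},
    {"dx": 0, "dy": 0, "dz": 41, "turn": 0, "fingers": -1},
    {"dx": 0, "dy": 0, "dz": 41, "turn": 0, "fingers": -1},
    {"dx": 0, "dy": 0, "dz": 20, "turn": 0, "fingers": -1},
  ],
)

```text
clock: 20.78
position: [0.5348, 0.0574, 0.2445]
ee_rot: [0.031, 0.997, -0.018, 0.062]
contact_force: [0.9, 0.7, 0.5]
width: 0.0858
```

```bash
python3 - <<'E'
from look import *
look([(.563,-.400,.095),(.535,.06,.062),(.565,.2035,.101),(.66,.203,.101),(.6475,.059,.062)])
E
```

```text
wrist (0.563, -0.4, 0.095) None
wrist (0.535, 0.06, 0.062) (array([0.5393, 0.0593]), 0.0314)
wrist (0.565, 0.2035, 0.101) (array([0.5653, 0.1872]), 0.0198)
wrist (0.66, 0.203, 0.101) (array([0.6603, 0.1881]), 0.0193)
wrist (0.6475, 0.059, 0.062) (array([0.6463, 0.059 ]), 0.0342)
top (0.563, -0.4, 0.095) (array([ 0.5644, -0.4015]), 0.0248)
top (0.535, 0.06, 0.062) (array([0.5493, 0.0454]), 0.0238)
top (0.565, 0.2035, 0.101) (array([0.5371, 0.2028]), 0.0475)
top (0.66, 0.203, 0.101) (array([0.6608, 0.203 ]), 0.0247)
top (0.6475, 0.059, 0.062) (array([0.6478, 0.0591]), 0.0303)
20.88 pos [0.5358 0.0574 0.2445] yaw -0.032 z [ 0.126 -0.064 -0.99 ] q [ 0.02  0.16  1.66 -0.07  1.19  0.08] w 0.0854
```

play_rows(
  series=[
    {"dx": 4, "dy": -36, "dz": 0, "turn": 0, "fingers": -1},
    {"dx": 4, "dy": -36, "dz": 0, "turn": 0, "fingers": -1},
    {"dx": 4, "dy": -36, "dz": 0, "turn": 0, "fingers": -1},
    {"dx": 4, "dy": -36, "dz": 0, "turn": 0, "fingers": -1},
    {"dx": 4, "dy": -36, "dz": 0, "turn": 0, "fingers": -1},
    {"dx": 4, "dy": -36, "dz": 0, "turn": 0, "fingers": -1},
    {"dx": 4, "dy": -36, "dz": 0, "turn": 0, "fingers": -1},
    {"dx": 4, "dy": -36, "dz": 0, "turn": 0, "fingers": -1},
    {"dx": 0, "dy": -36, "dz": 0, "turn": 0, "fingers": -1},
    {"dx": 0, "dy": -36, "dz": 0, "turn": 0, "fingers": -1},
    {"dx": 0, "dy": -36, "dz": 0, "turn": 0, "fingers": -1},
    {"dx": 0, "dy": -25, "dz": 0, "turn": 0, "fingers": -1},
  ],
)

```text
clock: 21.88
position: [0.5605, -0.3718, 0.2331]
ee_rot: [0.024, 0.998, -0.011, 0.058]
contact_force: [-0.2, 0.0, 0.1]
width: 0.0855
```

```bash
python3 - <<'E'
from look import *
look([(.563,-.400,.095),(.535,.06,.062),(.565,.2035,.101),(.66,.203,.101),(.6475,.059,.062)])
E
```

```text
wrist (0.563, -0.4, 0.095) (array([ 0.5618, -0.4018]), 0.0241)
wrist (0.535, 0.06, 0.062) None
wrist (0.565, 0.2035, 0.101) None
wrist (0.66, 0.203, 0.101) None
wrist (0.6475, 0.059, 0.062) None
top (0.563, -0.4, 0.095) (array([ 0.5644, -0.4015]), 0.0248)
top (0.535, 0.06, 0.062) (array([0.5402, 0.0601]), 0.0306)
top (0.565, 0.2035, 0.101) (array([0.5668, 0.2036]), 0.0237)
top (0.66, 0.203, 0.101) (array([0.6608, 0.203 ]), 0.0247)
top (0.6475, 0.059, 0.062) (array([0.6476, 0.0594]), 0.0306)
21.98 pos [ 0.5604 -0.3732  0.2324] yaw -0.023 z [ 0.115 -0.051 -0.992] q [-0.71  0.36  1.4   0.04  1.25 -0.69] w 0.0853
```

play_rows(
  series=[
    {"dx": 0, "dy": -28, "dz": -10, "turn": 0, "fingers": -1},
    {"dx": 0, "dy": -3, "dz": -41, "turn": 0, "fingers": -1},
    {"dx": 0, "dy": 0, "dz": -35, "turn": 0, "fingers": -1},
    {"dx": 0, "dy": 0, "dz": 0, "turn": 0, "fingers": -1},
  ],
)

```text
clock: 22.32
position: [0.5599, -0.4042, 0.1427]
ee_rot: [0.024, 0.998, -0.014, 0.058]
contact_force: [-1.4, 0.4, -0.7]
width: 0.0856
```

play_rows(
  series=[
    {"dx": 2, "dy": 3, "dz": -20, "turn": 0, "fingers": -1},
    {"dx": 0, "dy": 0, "dz": -38, "turn": 0, "fingers": -1},
    {"dx": -2, "dy": 0, "dz": -30, "turn": 0, "fingers": -1},
    {"dx": 0, "dy": 0, "dz": 0, "turn": 0, "fingers": -1},
  ],
)

```text
clock: 22.65
position: [0.5606, -0.3972, 0.0544]
ee_rot: [0.023, 0.998, -0.013, 0.059]
contact_force: [-1.0, 1.4, -1.0]
width: 0.0855
```

play_rows(
  series=[
    {"dx": 1, "dy": -4, "dz": -3, "turn": 0, "fingers": -1},
    {"dx": 0, "dy": 0, "dz": 0, "turn": 0, "fingers": 0.6},
    {"dx": 0, "dy": 0, "dz": 0, "turn": 0, "fingers": 0.6},
    {"dx": 0, "dy": 0, "dz": 0, "turn": 0, "fingers": 0.6},
    {"dx": 0, "dy": 0, "dz": 0, "turn": 0, "fingers": 0.6},
  ],
)

```text
clock: 23.07
position: [0.5656, -0.4018, 0.0593]
ee_rot: [0.025, 0.998, -0.012, 0.062]
contact_force: [0.1, 1.0, -1.8]
width: 0.0577
```

play_rows(
  series=[
    {"dx": 0, "dy": 0, "dz": 0, "turn": 0, "fingers": -1},
    {"dx": 0, "dy": 0, "dz": 0, "turn": 0, "fingers": -1},
    {"dx": -3, "dy": 0, "dz": -8, "turn": 0, "fingers": -1},
    {"dx": 0, "dy": 0, "dz": -6, "turn": 0, "fingers": -1},
    {"dx": 0, "dy": 0, "dz": 0, "turn": 0, "fingers": 0.6},
    {"dx": 0, "dy": 0, "dz": 0, "turn": 0, "fingers": 0.6},
    {"dx": 0, "dy": 0, "dz": 0, "turn": 0, "fingers": 0.6},
    {"dx": 0, "dy": 0, "dz": 0, "turn": 0, "fingers": 0.6},
  ],
)

```text
clock: 23.73
position: [0.5642, -0.4039, 0.0496]
ee_rot: [0.028, 0.997, -0.012, 0.065]
contact_force: [-0.2, 0.7, -0.7]
width: 0.0579
```

play_rows(
  series=[
    {"dx": 0, "dy": 0, "dz": 20, "turn": 0, "fingers": 0.6},
    {"dx": 0, "dy": 0, "dz": 41, "turn": 0, "fingers": 0.6},
    {"dx": 0, "dy": 0, "dz": 41, "turn": 0, "fingers": 0.6},
    {"dx": 0, "dy": 0, "dz": 41, "turn": 0, "fingers": 0.6},
    {"dx": 0, "dy": 10, "dz": 41, "turn": 0, "fingers": 0.6},
    {"dx": -5, "dy": 30, "dz": 15, "turn": 0, "fingers": 0.6},
    {"dx": -7, "dy": 37, "dz": 1, "turn": 0, "fingers": 0.6},
    {"dx": -7, "dy": 37, "dz": 1, "turn": 0, "fingers": 0.6},
    {"dx": -7, "dy": 37, "dz": 1, "turn": 0, "fingers": 0.6},
    {"dx": -7, "dy": 37, "dz": 1, "turn": 0, "fingers": 0.6},
    {"dx": -7, "dy": 37, "dz": 1, "turn": 0, "fingers": 0.6},
    {"dx": -7, "dy": 37, "dz": 1, "turn": 0, "fingers": 0.6},
    {"dx": -7, "dy": 37, "dz": 1, "turn": 0, "fingers": 0.6},
    {"dx": -7, "dy": 37, "dz": 1, "turn": 0, "fingers": 0.6},
    {"dx": -7, "dy": 37, "dz": 1, "turn": 0, "fingers": 0.6},
    {"dx": -7, "dy": 37, "dz": 1, "turn": 0, "fingers": 0.6},
    {"dx": -7, "dy": 37, "dz": 1, "turn": 0, "fingers": 0.6},
    {"dx": -7, "dy": 37, "dz": 1, "turn": 0, "fingers": 0.6},
    {"dx": 0, "dy": 20, "dz": 0, "turn": 0, "fingers": 0.6},
    {"dx": 0, "dy": 0, "dz": 0, "turn": 0, "fingers": 0.6},
  ],
)

```text
clock: 25.4
position: [0.456, 0.1225, 0.2557]
ee_rot: [0.021, 0.998, -0.017, 0.056]
contact_force: [0.2, 0.6, -2.0]
width: 0.0582
```

play_rows(
  series=[
    {"dx": 5, "dy": 30, "dz": 0, "turn": 0, "fingers": 0.6},
    {"dx": 5, "dy": 30, "dz": 0, "turn": 0, "fingers": 0.6},
    {"dx": 2, "dy": 20, "dz": 0, "turn": 0, "fingers": 0.6},
    {"dx": 0, "dy": 3, "dz": -35, "turn": 0, "fingers": 0.6},
    {"dx": 0, "dy": 0, "dz": -35, "turn": 0, "fingers": 0.6},
    {"dx": 0, "dy": 0, "dz": 0, "turn": 0, "fingers": 0.6},
  ],
)

```text
clock: 25.9
position: [0.4682, 0.2083, 0.1837]
ee_rot: [0.022, 0.998, -0.016, 0.057]
contact_force: [-2.3, 0.1, -2.0]
width: 0.058
```

```bash
python3 - <<'E'
from look import *
look([(.66,.203,.101)],("wrist",))
im=get_image("wrist"); t=get_image("side")
a=cv2.resize(t["pixels"][130:340,150:430],(560,420),interpolation=cv2.INTER_CUBIC)
cv2.imwrite("pics/c2.png",cv2.resize(np.hstack([im["pixels"],a])[:,:,::-1],None,fx=.71,fy=.71))
E
```

```text
wrist (0.66, 0.203, 0.101) (array([0.6587, 0.2037]), 0.0307)
25.95 pos [0.4699 0.2086 0.1864] yaw -0.029 z [ 0.117 -0.045 -0.992] q [ 0.34  0.18  1.79 -0.09  1.08  0.41] w 0.058
```

View pics/c2.png

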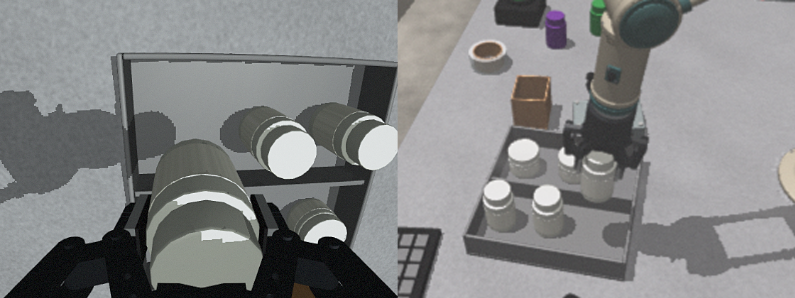

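Bottles are upright in the tote and the held one looks vertical over the free near end. Lowering it.

play_rows(
  series=[
    {"dx": -1, "dy": -1, "dz": -41, "turn": 0, "fingers": 0.6},
    {"dx": -1, "dy": 0, "dz": -41, "turn": 0, "fingers": 0.6},
    {"dx": 0, "dy": 0, "dz": -30, "turn": 0, "fingers": 0.6},
    {"dx": 0, "dy": 0, "dz": -3, "turn": 0, "fingers": 0.6},
  ],
)

```text
clock: 26.38
position: [0.4822, 0.2088, 0.0856]
ee_rot: [0.016, 0.997, -0.018, 0.077]
contact_force: [-1.2, -0.3, -2.5]
width: 0.0583
```

play_rows(
  series=[
    {"dx": -14, "dy": 0, "dz": -8, "turn": 0, "fingers": 0.6},
    {"dx": -4, "dy": 0, "dz": -12, "turn": 0, "fingers": 0.6},
    {"dx": 0, "dy": 0, "dz": -4, "turn": 0, "fingers": 0.6},
  ],
)

```text
clock: 26.63
position: [0.4705, 0.2088, 0.0676]
ee_rot: [0.015, 0.996, -0.02, 0.082]
contact_force: [-0.2, 0.2, -1.9]
width: 0.0579
```

play_rows(
  series=[
    {"dx": -3, "dy": 0, "dz": -8, "turn": 0, "fingers": 0.6},
    {"dx": -2, "dy": 0, "dz": -5, "turn": 0, "fingers": 0.6},
    {"dx": 0, "dy": 0, "dz": -1, "turn": 0, "fingers": 0.6},
  ],
)

```text
clock: 26.88
position: [0.4707, 0.2096, 0.0585]
ee_rot: [0.013, 0.996, -0.021, 0.088]
contact_force: [-0.3, -0.3, -2.0]
width: 0.0582
```

play_rows(
  series=[
    {"dx": -2, "dy": 0, "dz": -4, "turn": 0, "fingers": 0.6},
    {"dx": 0, "dy": 0, "dz": 0, "turn": 0, "fingers": -0.45},
    {"dx": 0, "dy": 0, "dz": 0, "turn": 0, "fingers": -0.6},
    {"dx": 0, "dy": 0, "dz": 0, "turn": 0, "fingers": -0.7},
    {"dx": 0, "dy": 0, "dz": 10, "turn": 0, "fingers": -0.7},
    {"dx": 1, "dy": 0, "dz": 20, "turn": 0, "fingers": -0.7},
    {"dx": 0, "dy": 0, "dz": 41, "turn": 0, "fingers": -0.7},
    {"dx": 0, "dy": 0, "dz": 41, "turn": 0, "fingers": -0.7},
    {"dx": 0, "dy": 0, "dz": 41, "turn": 0, "fingers": -0.7},
    {"dx": 0, "dy": 0, "dz": 41, "turn": 0, "fingers": -1},
    {"dx": 0, "dy": -10, "dz": 30, "turn": 0, "fingers": -1},
  ],
)

```text
clock: 27.8
position: [0.4675, 0.1996, 0.2843]
ee_rot: [0.014, 0.996, -0.02, 0.084]
contact_force: [2.0, 0.1, 0.3]
width: 0.0851
```

```bash
python3 - <<'E'
from look import *
look([(.47,.208,.101),(.565,.2035,.101),(.66,.203,.101)])
im=get_image("side"); save(im,"s4.png",(140,120,440,345),2)
E
```

```text
wrist (0.47, 0.208, 0.101) (array([0.4729, 0.2155]), 0.0275)
wrist (0.565, 0.2035, 0.101) (array([0.565 , 0.2026]), 0.0257)
wrist (0.66, 0.203, 0.101) (array([0.6596, 0.2034]), 0.0284)
top (0.47, 0.208, 0.101) (array([0.4757, 0.2128]), 0.0235)
top (0.565, 0.2035, 0.101) (array([0.5668, 0.203 ]), 0.0235)
top (0.66, 0.203, 0.101) (array([0.6608, 0.203 ]), 0.0247)
27.9 pos [0.47   0.1987 0.2873] yaw -0.039 z [ 0.176 -0.03  -0.984] q [ 0.32  0.08  1.66 -0.09  1.25  0.39] w 0.0854
```

View pics/s4.png

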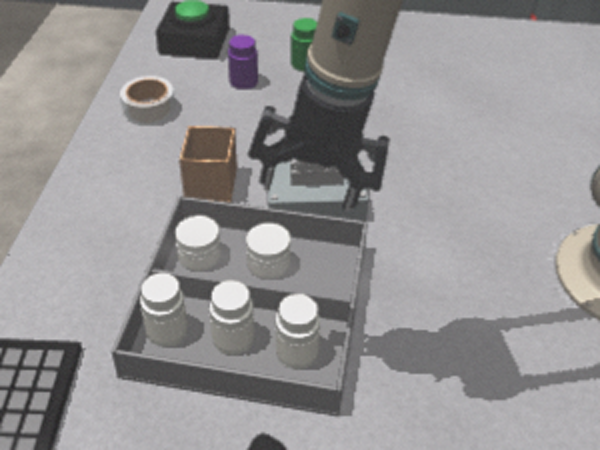

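All three are standing in the right compartments. The tool has drifted about 10° out of plumb, outward, so I'll turn it half round. The same drift will then cancel the lean before I go back to the lever.

play_rows(
  series=[
    {"dx": -6, "dy": 5, "dz": 1, "turn": 0.12, "fingers": -1},
    {"dx": -6, "dy": 5, "dz": 1, "turn": 0.12, "fingers": -1},
    {"dx": -6, "dy": 5, "dz": 1, "turn": 0.12, "fingers": -1},
    {"dx": -6, "dy": 5, "dz": 1, "turn": 0.12, "fingers": -1},
    {"dx": -6, "dy": 5, "dz": 1, "turn": 0.12, "fingers": -1},
    {"dx": -6, "dy": 5, "dz": 1, "turn": 0.12, "fingers": -1},
    {"dx": -6, "dy": 5, "dz": 1, "turn": 0.12, "fingers": -1},
    {"dx": -6, "dy": 5, "dz": 1, "turn": 0.12, "fingers": -1},
    {"dx": -6, "dy": 5, "dz": 1, "turn": 0.12, "fingers": -1},
    {"dx": -6, "dy": 5, "dz": 1, "turn": 0.12, "fingers": -1},
    {"dx": -6, "dy": 5, "dz": 1, "turn": 0.12, "fingers": -1},
    {"dx": -6, "dy": 5, "dz": 1, "turn": 0.12, "fingers": -1},
    {"dx": -6, "dy": 5, "dz": 1, "turn": 0.12, "fingers": -1},
    {"dx": -6, "dy": 5, "dz": 1, "turn": 0.12, "fingers": -1},
    {"dx": -6, "dy": 5, "dz": 1, "turn": 0.12, "fingers": -1},
    {"dx": -6, "dy": 5, "dz": 1, "turn": 0.12, "fingers": -1},
    {"dx": -6, "dy": 5, "dz": 1, "turn": 0.12, "fingers": -1},
    {"dx": -6, "dy": 5, "dz": 1, "turn": 0.12, "fingers": -1},
    {"dx": -4, "dy": 5, "dz": 1, "turn": 0.12, "fingers": -1},
    {"dx": 0, "dy": 5, "dz": 1, "turn": 0.12, "fingers": -1},
  ],
)

```text
clock: 29.62
position: [0.329, 0.2953, 0.2662]
ee_rot: [-0.072, 0.337, 0.939, 0.011]
contact_force: [0.0, -0.4, 0.5]
width: 0.0856
```

play_rows(
  series=[
    {"dx": 0, "dy": 0, "dz": 1, "turn": 0.12, "fingers": -1},
    {"dx": 0, "dy": 0, "dz": 1, "turn": 0.12, "fingers": -1},
    {"dx": 0, "dy": 0, "dz": 1, "turn": 0.12, "fingers": -1},
    {"dx": 0, "dy": 0, "dz": 1, "turn": 0.12, "fingers": -1},
    {"dx": 0, "dy": 0, "dz": 1, "turn": 0.12, "fingers": -1},
  ],
)

```text
clock: 30.03
position: [0.3241, 0.2941, 0.2618]
ee_rot: [-0.079, 0.033, 0.996, -0.019]
contact_force: [0.1, 1.2, -0.4]
width: 0.0855
```

```bash
python3 -c "
from look import *
look([])"
```

```text
30.13 pos [0.3239 0.2946 0.2618] yaw 3.067 z [-0.158 -0.031 -0.987] q [ 0.53  0.13  1.65  0.05  1.51 -2.54] w 0.0852
```

play_rows(
  series=[
    {"dx": 0, "dy": 0, "dz": -41, "turn": 0, "fingers": -1},
    {"dx": 0, "dy": 0, "dz": -41, "turn": 0, "fingers": -1},
    {"dx": 0, "dy": 0, "dz": -20, "turn": 0, "fingers": -1},
    {"dx": 0, "dy": 0, "dz": 0, "turn": 0, "fingers": -1},
    {"dx": 0, "dy": 0, "dz": 41, "turn": 0, "fingers": -1},
    {"dx": 0, "dy": 0, "dz": 41, "turn": 0, "fingers": -1},
    {"dx": 0, "dy": 0, "dz": 20, "turn": 0, "fingers": -1},
    {"dx": 0, "dy": 0, "dz": 0, "turn": 0, "fingers": -1},
  ],
)

```text
clock: 30.8
position: [0.3181, 0.2913, 0.2589]
ee_rot: [-0.085, 0.049, 0.995, -0.022]
contact_force: [-0.2, -0.5, 1.2]
width: 0.0853
```

```bash
python3 -c "
from look import *
look([])"
```

```text
30.9 pos [0.317  0.2905 0.256 ] yaw 3.04 z [-0.175 -0.038 -0.984] q [ 0.53  0.14  1.67  0.06  1.51 -2.52] w 0.0853
```

play_rows(
  series=[
    {"dx": 17, "dy": -34, "dz": 6, "turn": -0.117, "fingers": -1},
    {"dx": 17, "dy": -34, "dz": 6, "turn": -0.117, "fingers": -1},
    {"dx": 17, "dy": -34, "dz": 6, "turn": -0.117, "fingers": -1},
    {"dx": 17, "dy": -34, "dz": 6, "turn": -0.117, "fingers": -1},
    {"dx": 17, "dy": -34, "dz": 6, "turn": -0.117, "fingers": -1},
    {"dx": 17, "dy": -34, "dz": 0, "turn": -0.117, "fingers": -1},
    {"dx": 17, "dy": -34, "dz": 0, "turn": -0.117, "fingers": -1},
    {"dx": 17, "dy": -34, "dz": 0, "turn": -0.117, "fingers": -1},
    {"dx": 17, "dy": -34, "dz": 0, "turn": -0.117, "fingers": -1},
    {"dx": 17, "dy": -34, "dz": 0, "turn": -0.117, "fingers": -1},
    {"dx": 17, "dy": -20, "dz": 0, "turn": -0.11, "fingers": -1},
    {"dx": 0, "dy": 0, "dz": 0, "turn": 0, "fingers": -1},
  ],
)

```text
clock: 31.9
position: [0.4989, -0.0854, 0.2713]
ee_rot: [-0.094, 0.659, 0.746, 0.036]
contact_force: [-0.0, 0.3, 0.9]
width: 0.0849
```

```bash
python3 - <<'E'
from look import *
st=get_state(); im=get_image("wrist"); look([(.475,.2125,.101),(.565,.2035,.101),(.66,.203,.101),(.54,.06,.062),(.6475,.059,.062)],("top",))
c=np.array([.484,-.0965]);u=np.array([np.cos(.185),np.sin(.185)])
p=proj(im,[[*(c+u*s*np.sin(.4)),.05+s*np.cos(.4)] for s in (.063,.081,.099,.117)],st); print(p.round())
a=im["pixels"][:,:,::-1].copy()
for q in p: cv2.circle(a,tuple(int(v) for v in q),3,(0,0,255),-1)
cv2.imwrite("pics/w5.png",a)
E
```

```text
top (0.475, 0.2125, 0.101) (array([0.4757, 0.2128]), 0.0235)
top (0.565, 0.2035, 0.101) (array([0.5668, 0.2036]), 0.0237)
top (0.66, 0.203, 0.101) (array([0.6608, 0.203 ]), 0.0247)
top (0.54, 0.06, 0.062) (array([0.5402, 0.0601]), 0.0306)
top (0.6475, 0.059, 0.062) (array([0.6476, 0.0594]), 0.0306)
32.0 pos [ 0.4963 -0.0815  0.2716] yaw 1.695 z [-0.098  0.18  -0.979] q [-0.39  0.23  1.52  0.13  1.56 -2.11] w 0.0852
[[239. 219.]
 [241. 232.]
 [244. 248.]
 [247. 264.]]
```

View pics/w5.png

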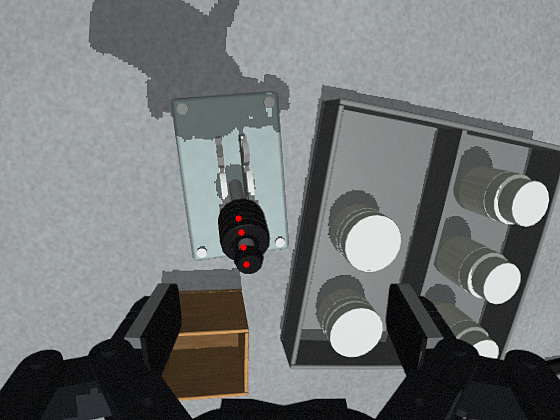

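play_rows(
  series=[
    {"dx": 20, "dy": -8, "dz": -15, "turn": 0.06, "fingers": -1},
    {"dx": 2, "dy": 0, "dz": -38, "turn": 0, "fingers": -1},
    {"dx": 0, "dy": 0, "dz": -30, "turn": 0, "fingers": -1},
    {"dx": 0, "dy": 0, "dz": 0, "turn": 0, "fingers": -1},
  ],
  squeeze=80,
)

```text
clock: 32.33
position: [0.5161, -0.0847, 0.1866]
ee_rot: [-0.099, 0.629, 0.77, 0.033]
contact_force: [-0.7, 0.5, -0.0]
width: 0.0852
```

play_rows(
  series=[
    {"dx": 0, "dy": -5, "dz": -30, "turn": 0, "fingers": -1},
    {"dx": 0, "dy": 0, "dz": -30, "turn": 0, "fingers": -1},
    {"dx": 0, "dy": 0, "dz": -5, "turn": 0, "fingers": -1},
    {"dx": 0, "dy": 0, "dz": 0, "turn": 0, "fingers": -1},
  ],
)

```text
clock: 32.67
position: [0.5138, -0.0835, 0.1229]
ee_rot: [-0.101, 0.626, 0.772, 0.034]
contact_force: [-1.0, -0.5, -0.0]
width: 0.0852
```

play_rows(
  series=[
    {"dx": 2, "dy": -6, "dz": -4, "turn": 0, "fingers": -1},
    {"dx": 0, "dy": 0, "dz": 0, "turn": 0, "fingers": 0},
    {"dx": 0, "dy": 0, "dz": 0, "turn": 0, "fingers": 0.4},
    {"dx": 0, "dy": 0, "dz": 0, "turn": 0, "fingers": 1},
    {"dx": 0, "dy": 0, "dz": 0, "turn": 0, "fingers": 1},
    {"dx": 0, "dy": 0, "dz": 0, "turn": 0, "fingers": 1},
    {"dx": 0, "dy": 0, "dz": 0, "turn": 0, "fingers": 1},
  ],
)

```text
clock: 33.25
position: [0.5191, -0.0873, 0.1276]
ee_rot: [-0.097, 0.625, 0.774, 0.037]
contact_force: [-0.2, 2.2, -3.0]
width: 0.0376
```

play_rows(
  series=[
    {"dx": 0, "dy": 0, "dz": 0, "turn": 0, "fingers": -0.3},
    {"dx": 0, "dy": 0, "dz": 0, "turn": 0, "fingers": -0.3},
    {"dx": -2, "dy": 0, "dz": -8, "turn": 0, "fingers": -0.3},
    {"dx": -2, "dy": 0, "dz": -6, "turn": 0, "fingers": -0.3},
    {"dx": 0, "dy": 0, "dz": 0, "turn": 0, "fingers": 1},
    {"dx": 0, "dy": 0, "dz": 0, "turn": 0, "fingers": 1},
    {"dx": 0, "dy": 0, "dz": 0, "turn": 0, "fingers": 1},
    {"dx": 0, "dy": 0, "dz": 0, "turn": 0, "fingers": 1},
  ],
)

```text
clock: 33.92
position: [0.5162, -0.0861, 0.1148]
ee_rot: [-0.096, 0.625, 0.774, 0.039]
contact_force: [-0.3, 1.7, -0.8]
width: 0.039
```

play_rows(
  series=[
    {"dx": 2, "dy": 0, "dz": 6, "turn": 0, "fingers": 1},
    {"dx": 2, "dy": 0, "dz": 5, "turn": 0, "fingers": 1},
    {"dx": 2, "dy": 1, "dz": 5, "turn": 0, "fingers": 1},
    {"dx": 1, "dy": 0, "dz": 2, "turn": 0, "fingers": 1},
  ],
)

```text
clock: 34.25
position: [0.5213, -0.0852, 0.1306]
ee_rot: [-0.098, 0.624, 0.775, 0.037]
contact_force: [-1.4, 3.2, -7.1]
width: 0.0393
```

play_rows(
  series=[
    {"dx": -9, "dy": -2, "dz": 2.5, "turn": 0, "fingers": 1},
    {"dx": -9, "dy": -2, "dz": 2, "turn": 0, "fingers": 1},
    {"dx": -9, "dy": -2, "dz": 1, "turn": 0, "fingers": 1},
    {"dx": -9, "dy": -2, "dz": 0, "turn": 0, "fingers": 1},
  ],
)

```text
clock: 34.58
position: [0.5025, -0.0896, 0.1355]
ee_rot: [-0.084, 0.621, 0.778, 0.051]
contact_force: [0.6, 3.3, -7.2]
width: 0.0393
```

play_rows(
  series=[
    {"dx": -10, "dy": -2, "dz": 1.5, "turn": 0, "fingers": 1},
    {"dx": -10, "dy": -2, "dz": 0.5, "turn": 0, "fingers": 1},
    {"dx": -10, "dy": -2, "dz": 0, "turn": 0, "fingers": 1},
    {"dx": -10, "dy": -2, "dz": -1, "turn": 0, "fingers": 1},
    {"dx": -10, "dy": -2, "dz": -2, "turn": 0, "fingers": 1},
  ],
)

```text
clock: 35.0
position: [0.476, -0.0954, 0.1387]
ee_rot: [-0.063, 0.619, 0.78, 0.073]
contact_force: [14.2, 11.8, -7.2]
width: 0.0391
```

play_rows(
  series=[
    {"dx": -9, "dy": -2, "dz": 0, "turn": 0, "fingers": 1},
    {"dx": -9, "dy": -2, "dz": -1, "turn": 0, "fingers": 1},
    {"dx": -9, "dy": -2, "dz": -2, "turn": 0, "fingers": 1},
    {"dx": -9, "dy": -1.5, "dz": -2.5, "turn": 0, "fingers": 1},
  ],
  squeeze=45,
)

```text
clock: 35.33
position: [0.443, -0.1026, 0.1365]
ee_rot: [-0.058, 0.619, 0.779, 0.079]
contact_force: [0.0, -0.3, -0.4]
width: 0.0029
```

play_rows(
  series=[
    {"dx": -20, "dy": 0, "dz": 0, "turn": 0, "fingers": 1},
    {"dx": -30, "dy": 0, "dz": 10, "turn": 0, "fingers": 1},
    {"dx": 0, "dy": 0, "dz": 41, "turn": 0, "fingers": 1},
    {"dx": 0, "dy": 0, "dz": 41, "turn": 0, "fingers": 0},
    {"dx": 0, "dy": 0, "dz": 41, "turn": 0, "fingers": -1},
    {"dx": 0, "dy": 0, "dz": 10, "turn": 0, "fingers": -1},
    {"dx": 0, "dy": 0, "dz": 0, "turn": 0, "fingers": -1},
  ],
)

```text
clock: 35.92
position: [0.3719, -0.0964, 0.2802]
ee_rot: [-0.073, 0.623, 0.775, 0.078]
contact_force: [1.0, -0.6, -0.7]
width: 0.0481
```

```bash
cat > lev.py <<'E'
from look import *
c=np.array([.484,-.0965]);u=np.array([np.cos(.185),np.sin(.185)])
def pts(a): return [[*(c+u*s*np.sin(a)),.05+s*np.cos(a)] for s in (.063,.081,.099,.117)]
def lev(name,cam,crop=None,angs=(-.4,-.2,0,.2,.4),s=1):
    st=get_state(); im=get_image(cam); a=im["pixels"][:,:,::-1].copy()
    for i,an in enumerate(angs):
        p=proj(im,pts(an),st); print(an,p.round().tolist())
    if crop: a=a[crop[1]:crop[3],crop[0]:crop[2]]
    cv2.imwrite("pics/"+name,cv2.resize(a,None,fx=s,fy=s,interpolation=cv2.INTER_CUBIC)); look([],())
E
python3 -c "
from lev import *
lev('w6.png','wrist')"
```

```text
-0.4 [[220.0, 277.0], [220.0, 280.0], [221.0, 283.0], [222.0, 286.0]]
-0.2 [[220.0, 291.0], [221.0, 298.0], [222.0, 306.0], [223.0, 315.0]]
0 [[221.0, 303.0], [222.0, 315.0], [223.0, 327.0], [224.0, 341.0]]
0.2 [[221.0, 314.0], [222.0, 328.0], [224.0, 344.0], [225.0, 362.0]]
0.4 [[221.0, 322.0], [222.0, 339.0], [224.0, 357.0], [225.0, 376.0]]
35.97 pos [ 0.3719 -0.0964  0.2796] yaw 1.79 z [-0.016  0.211 -0.977] q [-0.59  0.01  1.76  0.17  1.51 -2.4 ] w 0.0553
```

View pics/w6.png

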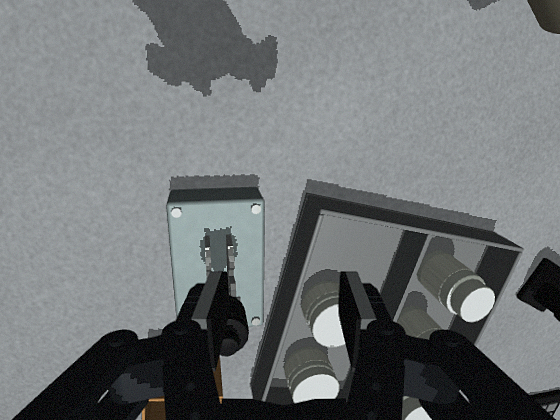

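The fingers slipped off halfway. The lever now stands about upright, with its knob at (234,340), matching the 0 rad prediction. I'll push it on to the run end from behind with closed fingers, and the spring will drop the collar.

play_rows(
  series=[
    {"dx": 36, "dy": 3, "dz": 4, "turn": 0, "fingers": 1},
    {"dx": 36, "dy": 3, "dz": 2, "turn": 0, "fingers": 1},
    {"dx": 36, "dy": 3, "dz": 0, "turn": 0, "fingers": 1},
    {"dx": 36, "dy": 2, "dz": 0, "turn": 0, "fingers": 1},
    {"dx": 34, "dy": 0, "dz": 0, "turn": 0, "fingers": 1},
    {"dx": 0, "dy": 0, "dz": 0, "turn": 0, "fingers": 1},
    {"dx": 0, "dy": 0, "dz": 0, "turn": 0, "fingers": 1},
  ],
)

```text
clock: 36.55
position: [0.5491, -0.0834, 0.2744]
ee_rot: [-0.082, 0.627, 0.771, 0.075]
contact_force: [-0.5, 0.6, -0.2]
width: 0.0
```

play_rows(
  series=[
    {"dx": 4, "dy": -2, "dz": -38, "turn": 0, "fingers": 1},
    {"dx": 0, "dy": 0, "dz": -38, "turn": 0, "fingers": 1},
    {"dx": 0, "dy": 0, "dz": -38, "turn": 0, "fingers": 1},
    {"dx": 0, "dy": 0, "dz": -20, "turn": 0, "fingers": 1},
    {"dx": 0, "dy": 0, "dz": 0, "turn": 0, "fingers": 1},
  ],
)

```text
clock: 36.97
position: [0.5465, -0.0854, 0.1319]
ee_rot: [-0.085, 0.627, 0.77, 0.074]
contact_force: [-0.6, 0.8, -0.2]
width: -0.0004
```

play_rows(
  series=[
    {"dx": -12, "dy": -2, "dz": 1, "turn": 0, "fingers": 1},
    {"dx": -12, "dy": -2, "dz": 1, "turn": 0, "fingers": 1},
    {"dx": -10, "dy": -2, "dz": 1, "turn": 0, "fingers": 1},
    {"dx": -10, "dy": -2, "dz": 1, "turn": 0, "fingers": 1},
  ],
)

```text
clock: 37.3
position: [0.5005, -0.093, 0.1356]
ee_rot: [-0.086, 0.629, 0.769, 0.076]
contact_force: [4.3, 1.4, -1.9]
width: -0.0002
```

play_rows(
  series=[
    {"dx": -7, "dy": -1.5, "dz": 0, "turn": 0, "fingers": 1},
    {"dx": -7, "dy": -1.5, "dz": 0, "turn": 0, "fingers": 1},
    {"dx": -4, "dy": -1, "dz": 0, "turn": 0, "fingers": 1},
  ],
)

```text
clock: 37.55
position: [0.4816, -0.0981, 0.1391]
ee_rot: [-0.082, 0.629, 0.769, 0.078]
contact_force: [8.6, 3.7, 0.0]
width: 0.0001
```

play_rows(
  series=[
    {"dx": -5, "dy": -1, "dz": -1, "turn": 0, "fingers": 1},
    {"dx": -5, "dy": -1, "dz": -1, "turn": 0, "fingers": 1},
  ],
)

```text
clock: 37.72
position: [0.4805, -0.0992, 0.1411]
ee_rot: [-0.073, 0.632, 0.767, 0.087]
contact_force: [11.3, 7.2, -0.0]
width: -0.0001
```

```bash
python3 -c "
from lev import *
lev('s7.png','side',(260,150,360,240),s=6)"
```

```text
-0.4 [[306.0, 195.0], [308.0, 191.0], [311.0, 187.0], [314.0, 182.0]]
-0.2 [[302.0, 194.0], [304.0, 190.0], [305.0, 185.0], [306.0, 181.0]]
0 [[298.0, 194.0], [298.0, 189.0], [299.0, 185.0], [299.0, 180.0]]
0.2 [[294.0, 194.0], [293.0, 190.0], [292.0, 186.0], [291.0, 181.0]]
0.4 [[290.0, 195.0], [288.0, 191.0], [286.0, 187.0], [284.0, 183.0]]
37.77 pos [ 0.4804 -0.0992  0.1413] yaw 1.768 z [-0.002  0.225 -0.974] q [-0.49  0.27  1.8   0.22  1.18 -2.35] w -0.0003
```

View pics/s7.png

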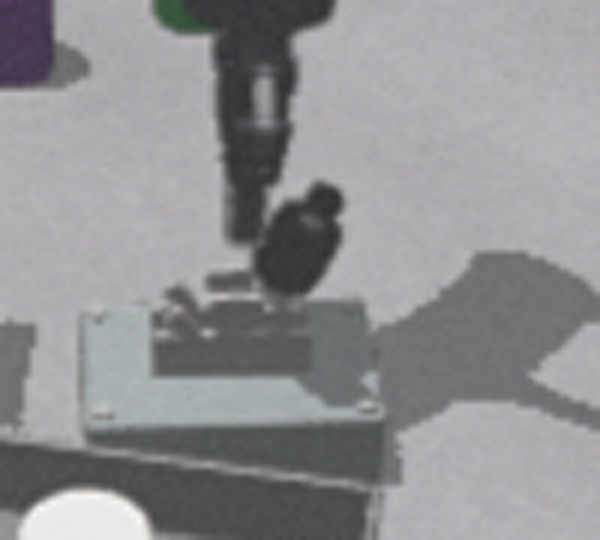

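play_rows(
  series=[
    {"dx": 20, "dy": 3, "dz": 0, "turn": 0, "fingers": 1},
    {"dx": 25, "dy": 3, "dz": 5, "turn": 0, "fingers": 1},
    {"dx": 0, "dy": 0, "dz": 35, "turn": 0, "fingers": 1},
    {"dx": 0, "dy": 0, "dz": 41, "turn": 0, "fingers": 1},
    {"dx": 0, "dy": 0, "dz": 30, "turn": 0, "fingers": 1},
    {"dx": 0, "dy": 0, "dz": 0, "turn": 0, "fingers": 1},
  ],
)

```text
clock: 38.27
position: [0.5213, -0.0932, 0.2564]
ee_rot: [-0.077, 0.632, 0.767, 0.083]
contact_force: [0.4, -0.5, 0.1]
width: -0.0
```

```bash
python3 -c "
from lev import *
lev('w8.png','wrist',None,(-.4,-.35))
im=get_image('side'); a=im['pixels'][150:240,260:360]; b=cv2.imread('pics/side0.png')[150:240,260:360,::-1]
w=cv2.imread('pics/w8.png')
x=np.hstack([cv2.resize(v[:,:,::-1],(400,360),interpolation=cv2.INTER_CUBIC) for v in (b,a)])
cv2.imwrite('pics/cmp.png',x)"
```

```text
-0.4 [[245.0, 114.0], [248.0, 106.0], [251.0, 96.0], [255.0, 86.0]]
-0.35 [[245.0, 118.0], [248.0, 112.0], [252.0, 104.0], [256.0, 95.0]]
38.32 pos [ 0.5203 -0.0931  0.2542] yaw 1.766 z [-0.015  0.226 -0.974] q [-0.44  0.24  1.55  0.2   1.47 -2.24] w -0.0
```

View pics/w8.png

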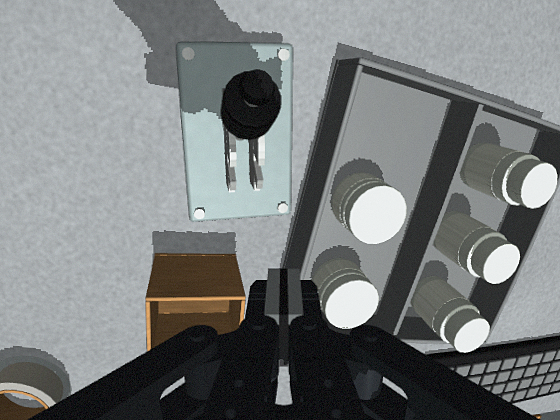

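View pics/cmp.png

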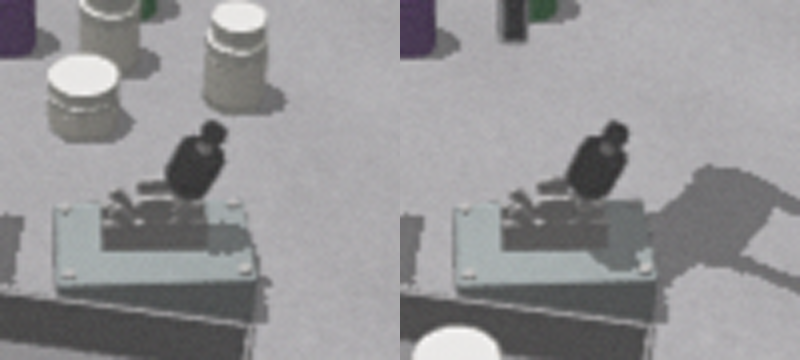

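Both views show the lever back at the run end. I'll check pixel by pixel that the collar is down.

```bash
python3 -c "
from look import *
b=cv2.cvtColor(cv2.imread('pics/side0.png'),cv2.COLOR_BGR2GRAY); a=cv2.cvtColor(get_image('side')['pixels'],cv2.COLOR_RGB2GRAY)
for i in (b,a):
    m=(i[176:202,298:322]<70); print('\n'.join(''.join('#' if v else '.' for v in r) for r in m)); ys,xs=np.nonzero(m); print(xs.mean()+298,ys.mean()+176,m.sum())
t=get_image('top')
for l in ('carton','scanner'):
    print(l,[(round(d['p'],2),np.round(d['xy']),onplane(t,[d['xy']],.05).round(3)) for d in masks_of(t,l)][:2])
look([(.475,.2125,.101),(.565,.2035,.101),(.66,.203,.101),(.54,.06,.062),(.6475,.059,.062)],('top',))
"
```

```text
........................
........................
........................
........................
........................
..............##........
.............#####......
.............#####......
............######......
........###..####.......
........###....#........
.......####....##.......
.......#####...##.......
......###########.......
......############......
.....############.......
.....############.......
....############........
....###########.........
....###########.........
.....#########..........
......#######...........
.......######...........
.........#..............
........................
........................
308.7328767123288 190.73972602739727 146
........................
........................
........................
........................
........................
...............##.......
..............####......
..............####......
............######......
.........###..####......
........####...##.......
.......#####....#.......
.......#####....##......
......############......
......############......
.....#############......
.....############.......
.....############.......
.....###########........
....###########.........
.....##########.........
......########..........
.......######...........
........................
........................
........................
309.0738255033557 190.7986577181208 149
carton [(0.78, array([312., 176.]), array([[ 0.677, -0.121]]))]
scanner [(0.94, array([112., 241.]), array([[0.49 , 0.439]]))]
top (0.475, 0.2125, 0.101) (array([0.4757, 0.2128]), 0.0235)
top (0.565, 0.2035, 0.101) (array([0.5668, 0.2036]), 0.0237)
top (0.66, 0.203, 0.101) (array([0.6608, 0.203 ]), 0.0247)
top (0.54, 0.06, 0.062) (array([0.5399, 0.0598]), 0.0304)
top (0.6475, 0.059, 0.062) (array([0.6473, 0.0591]), 0.0304)
38.62 pos [ 0.5183 -0.0918  0.2491] yaw 1.764 z [-0.024  0.231 -0.973] q [-0.44  0.25  1.55  0.2   1.47 -2.24] w 0.0001
```

```bash
python3 -c "
from look import *
for n in ('top','side'):
    b=cv2.cvtColor(cv2.imread('pics/%s0.png'%n),cv2.COLOR_BGR2GRAY).astype(float); a=cv2.cvtColor(get_image(n)['pixels'],cv2.COLOR_RGB2GRAY).astype(float)
    for l,(x0,y0,x1,y1) in {'top':{'carton':(285,158,330,200),'scanner':(75,220,140,265)},'side':{'carton':(225,178,265,225),'scanner':(235,330,300,410)}}[n].items():
        d=np.abs(a-b)[y0:y1,x0:x1]; print(n,l,d.mean().round(2),(d>30).sum(),cv2.phaseCorrelate(b[y0:y1,x0:x1].copy(),a[y0:y1,x0:x1].copy()))
sign_off(); print(get_state()['clock'])
"
```

```text
top carton 3.27 0 ((0.48458434906118697, 0.41472160027654326), 0.9679444081056378)
top scanner 3.14 0 ((0.031897435803948326, 0.48349050827840045), 0.9407848145181569)
side carton 2.63 0 ((-0.07031573697307891, -0.04647705436206451), 0.9575750232245104)
side scanner 2.56 0 ((0.004625182259715643, 0.0487251780949336), 0.9525967179346432)
the job is handed in; nothing more can be done
the job is handed in; nothing more can be done
```

The job is done and handed in at about 39 s on the robot's clock. I locked the lever at stop, put the three loose white items in the tote, and put the lever back at run with the collar down. The three items were two tall bottles and one tub. I left the green and purple look-alikes alone.

**Last checks that agreed:**
- **Bottles and tub:** the tall bottles stand at (0.476, 0.213) and (0.567, 0.204) beside the tall sample. The tub stands at (0.540, 0.060) beside the squat sample. Both samples read where they were at the start.
- **Lever:** in the side view the lever and collar match the first picture to within about 0.4 px. A raised collar would show as about 3 px.
- **Carton and scanner:** neither changed in the top or side pictures.

**What did not go to plan:**
- **Lever return:** the tool had drifted about 12° out of plumb, and the fingers slipped off the collar halfway through the swing. I pushed the lever the rest of the way with closed fingers, and the spring dropped the collar into its notch.
- **First lever approach:** one finger pressed lightly on the lever, about 8 N.
- **Carton and scanner masks:** the network's masks put both about 1 cm off their first reading. The pixel comparison showed no such shift, so I put it down to noise.

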